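Zero the mould moisture meter with its check pin

TASK

Zero the moisture meter: take the thin check pin out of the wooden block and push it fully home in the narrow terminal of the meter's sloping panel. Then turn the wide outer coarse knob until its white pointer lines up with the long black index line beside it on the panel, and after that turn the small inner fine knob until its pointer lines up with the same index line, leaving the coarse knob lined up too. Leave the thick pin standing in the block and the other things on the bench where they are, and let go of everything.

Things in the scene. Friction and masses are not known exactly. Their poses are not given: they have to be found in the camera images.
- panel: Sloping face of the meter, a fixed grey flat case 160 x 230 x 44 mm on a wire bail; slopes 26 degrees down towards the robot. Origin: centre of the face. x: along the face up the slope, away from the robot; y: across it, to the left; z: out of the face. In mm: narrow terminal at (-30, 70, 0), wide one at (40, 70, 0), knob axis at (-10, -50, 0), black index line 28 to 42 mm from the axis towards +x.
- narrow_terminal (a point): Centre of the mouth of the narrow terminal, level with the face: a round hole 11 mm wide and 39 mm deep, square to the face, with a 2.5 mm chamfer and a flat steel washer round it; the near (lower) one of the two openings on the left of the panel.
- wide_terminal (a point): Centre of the mouth of the wide terminal, 17 mm wide, 70 mm above the narrow one up the slope; stays empty.
- thin_pin_handle (a point): Handle centre of the loose thin check pin (about 50 g): black round handle 14 mm thick, 44 mm long, to be gripped here; then a steel flange 23 mm wide, 4 mm thick (underside 26 mm below this point), then a steel shank 8 mm thick, 34 mm long with tapered tip. z: from tip to handle. Starts upright in either hole of the block, on its flange, shank hidden; slimmer handle than the thick pin.
- thin_pin_tip (a point): Tip of the thin pin's shank, 60 mm below the handle's centre along the pin; z as above. When the pin is fully home in the narrow terminal its flange lies on the face and the tip is 34 mm below it.
- thick_pin_handle (a point): Centre of the handle of the thick pin: alike, but the handle is 24 mm and the shank 14 mm in diameter. Stands in the other hole of the block, 80 mm from the thin pin, and stays there.
- block: Wooden holder block 140 x 50 x 45 mm, fixed on the bench. Origin: centre of its underside; the holes (16 mm wide, through) lie at x = -40 and +40 mm of its own frame, so x runs along the row of pins.
- coarse (a joint): Angle of the coarse outer knob: black, round, knurled, 50 mm wide, from 1 to 25 mm above the face, white pointer on top and side. 0: pointer on the index line (+x of the panel); grows counter-clockwise seen from above the face. Starts at 0.6 to 1.3 rad; stops at -2.2 and 2.2. Turns stiffly (0.05 N m), stays where left.
- coarse_grip (a point): Point on the knob axis half-way up the coarse knob, 13 mm above the face. Turns with the coarse knob: x points along its pointer, z out of the face.
- fine (a joint): Angle of the fine inner knob: black, round, knurled, 24 mm wide, on the same axis on top of the coarse knob (26 to 52 mm above the face), white pointer on top and side. 0: pointer on the index line; grows counter-clockwise. Starts at -1.3 to -0.6 rad; stops at -2.2 and 2.2. Takes 0.025 N m, stays where left, not coupled to the coarse knob.
- fine_grip (a point): Point on the knob axis half-way up the fine knob, 39 mm above the face. Turns with the fine knob: x points along its pointer, z out of the face.
- rib_wood: Bystander: flat wooden throwing rib 47 x 116 x 6 mm, at the front edge of the bench. Origin under its centre.
- toggle_1: Bystander: wooden toggle, a rod 17 mm thick and 60 mm long lying at the front edge, to the right of the block. Origin under its centre.
- tape_roll: Bystander: roll of masking tape, 105 mm wide and 24 mm high, lying in front of the meter. Origin under its centre.
- cup_test_b: Bystander: small terracotta cup 62 mm wide and 53 mm high, to the left of the block. Origin under its centre.
- stopper: Bystander: black tapered rubber stopper 44 x 44 x 50 mm, beyond the block. Origin under its centre.
There are look-alikes about, which are no part of the job. What is shaped like the part that bears thin_pin_handle but blue is not meant.

How it is judged:
On the way, in this order (a step that is already met when the one before it is completed fails the run):
1. the thin pin is fully home in the narrow terminal (z of thin_pin_tip in the frame of panel below -0.03 m and distance between thin_pin_tip and narrow_terminal below 0.036 m and angle between the z axis of thin_pin_tip and the z axis of panel, either way round below 0.2 rad), for 0.2 s.
2. the coarse knob's pointer is on the index line (within 0.14 rad) (value of joint coarse between -0.14 and 0.14 rad), for 0.2 s.
3. the fine knob's pointer is on the index line (within 0.14 rad) (value of joint fine between -0.14 and 0.14 rad), for 0.2 s.
At the end, for the whole second after the job is handed in: The thin pin stands in the narrow terminal, its tip at least 30 mm below the face and within 36 mm of the mouth's centre, within 0.2 rad of square to the face; both knobs' pointers are within 0.14 rad (8 degrees) of the index line and at rest (all of step 1 and all of step 2 and all of step 3 and velocity of joint coarse between -0.05 and 0.05 rad/s and velocity of joint fine between -0.05 and 0.05 rad/s); the robot touches nothing.
It fails at once if the thick pin is moved by more than 20 mm (distance of thick_pin_handle from where it was at the start of the episode above 0.02 m).
It fails at once if a bystander (rib, toggle, tape roll, cup or stopper) is moved by more than 30 mm (distance of any of rib_wood, toggle_1, tape_roll, cup_test_b, stopper from where it was at the start of the episode above 0.03 m).
It also fails if it takes over 54 s, if anything falls off the work surface, if the arm or the gripper's body presses on something with over 40 N, if the wrist force passes 120 N, or if a joint passes its speed limit or range.

ROBOT

A 6-joint arm with a two-finger parallel gripper is mounted at the origin on a cart in front of the work surface, level with it; the furniture and walls round the work are solid. World frame = base frame: x ahead of the robot, y to its left, z up, the work surface at z = 0. Lengths are in m, angles in rad, forces in N, time in s.
With the tool pointing down it reaches from about 0.25 to 0.8 m from the base axis. Payload 3.9 kg.
Tool frame: the origin (TCP) lies between the finger pads; the fingertips stand 19 mm ahead of it and the grasp point (between the pads) is the TCP; x points along the fingers, z is the direction in which the jaws open and shut, and the axes are right-handed (so a half turn about x gives the same grasp; the last joint's range is limited). The gripper opens to 85 mm and grips with 20 to 120 N. Pads are 22 mm wide; open, the fingers measure 114 mm over their backs; the gripper's body (76 mm by 85 mm) begins 54 mm behind the grasp point. The pads swing forward as they close: fully open they stand 13 mm farther back than shut.
Start: joints at [1.142, 0.26, -0.138, 1.173, 0, 1.571], TCP at [0.218, 0.477, 0.214] pointing down, gripper open.
Joint ranges: [-2.78, 2.78], [-0.83, 1.72], [-1.28, 1.37], [-1.9, 2.12], [-1.57, 1.48], [-3.14, 3.14]. Speed limits (rad/s): [2.57, 2.57, 3.14, 3.14, 3.14, 3.14].

INTERFACE

Orientations are given as a rotation vector (axis times angle).
In Python, from cell import robot gives the robot as it stands.
- The arm moves only by the tool arm_command, never from a script. Its argument "commands" is a list that holds one entry, the list of rows, each a list of 4 numbers: the shift along the tool's x, y, z in cm, then the turn about the tool's x in rad. A call has 1 to 5 rows; each row shifts and turns the commanded pose from where the row before left it, along the tool's axes as they then stand; what a row does not reach is not made up. A row lasts 1/10 s, in which the tool goes at most 50 mm and 8.59 degrees, less where a joint would pass 70% of its speed; a pose out of reach is approached as far as the arm can. A call is refused whole if a number of a shift passes 5 or a number of a turn 0.15, either way. A call with a gripper value outside its range is refused whole. "grip" is the finger opening in cm, from 0 to 8.54, set as the call begins (left out, the last holds). The fingers move at their own pace and stop on an object; "grip_force" is the grip in N (left out, the last holds). Time passes only in rows, so rows that do not move let the fingers close. It gives the time, the measured TCP pose, the force and the opening at its end, in the units of the state.
- robot.state(): the state, without advancing time (a new reading comes with each control period).
- robot.grab_frame(name): name is "side" or "top"; returns (picture, depth): 384x512x3 uint8, red, green, blue; 384x512 float32, m along the optical axis (not along the pixel's ray), 0 where there is no reading.
- robot.camera_model(name): a dict with "fx", "fy", "cx", "cy" (pixels), "extrinsics" (4x4, takes a point from world to camera coordinates). Camera axes: x right, y down, z forward; pixel columns grow to the right and rows downward; lengths in m; the calibration is good to about 2 mm. A picture is of the moment at which its call begins. camera_model takes no time and is no camera call.
- robot.hand_in(): hands the job in, once; it reports no verdict.
The state is a dict: "time_s": time; "joints": joint angles; "joint_velocities": joint speeds; "joint_efforts": joint torques, N m; "eef_pos": TCP position; "tcp_rot": TCP orientation; "wrist_force": force on the tool from outside, world axes, zero at the start; "moment": the same for the moment, N m; "opening": finger opening in m.
Only numpy, scipy, OpenCV 4.12 (cv2) and the standard library are available. Lean on these libraries where they do the work, as an engineer would, in place of code of your own. Each camera call takes 0.05 s, during which the arm holds its last target. There are 200 camera calls.

## Working session

There is one attempt and no reset: what is moved stays moved. The work goes in short steps, Python scripts to look and compute and a tool call to move; the robot and the scene stay as the last step left them, time stands still between calls to the robot, and variables do not carry over. Pictures are saved under pics/ and viewed, about 8 in all and at most 12, crops included, and the job is handed in when it is done.

Besides the shell and the picture viewer there is one more tool, called after ">>>" as a command line: name --argument value ..., lists and objects as JSON in quotes. arm_command: Moves the arm, as the interface text tells. Its arguments: {"type":"object","properties":{"commands":{"type":"array","items":{"type":"array","items":{"type":"array","items":{"type":"number"}}}},"grip":{"type":"number"},"grip_force":{"type":"number"}},"required":["commands"]}

```bash
ls; mkdir -p pics
python3 - <<'E'
from cell import robot
import cv2,numpy as np
s=robot.state();print(s)
for n in("side","top"):
    im,d=robot.grab_frame(n);np.savez(f"pics/{n}0.npz",im=im,d=d)
    cv2.imwrite(f"pics/{n}0.png",cv2.resize(im[:,:,::-1],(768,576),interpolation=cv2.INTER_CUBIC))
    m=robot.camera_model(n);print(n,m)
E
```

```text
pics
{'time_s': 0.0, 'joints': array([ 1.14198620e+00,  2.60698511e-01, -1.39396342e-01,  1.17268239e+00,
       -2.56885181e-05,  1.57077468e+00]), 'joint_velocities': array([ 1.10559679e-03,  1.85464815e-03, -3.50475907e-05, -2.28290912e-04,
        1.05910636e-03,  1.25734267e-03]), 'joint_efforts': array([ 9.51651273e-04, -4.05674422e+01,  2.53924173e+01,  1.86920387e-02,
        1.06158407e-04, -2.89962747e-07]), 'eef_pos': array([0.21799721, 0.47680755, 0.21314701]), 'tcp_rot': array([-0.88893154,  1.38375789,  0.88713696]), 'wrist_force': array([-0.25827723,  0.0421002 , -0.24647724]), 'moment': array([ 0.04382628, -0.03705128, -0.01118249]), 'opening': 0.08526769779287158}
side {'fx': 376.1279449418781, 'fy': 376.1279449418781, 'cx': 258.06355416124194, 'cy': 193.44159348002657, 'extrinsics': array([[-0.84932807, -0.52755093,  0.01821678,  0.61777673],
       [-0.29346276,  0.44321061, -0.84702064,  0.18228595],
       [ 0.43877266, -0.72474435, -0.53124776,  0.9759537 ],
       [ 0.        ,  0.        ,  0.        ,  1.        ]])}
top {'fx': 407.0466193984815, 'fy': 407.0466193984815, 'cx': 248.52736907964214, 'cy': 188.48931071546556, 'extrinsics': array([[ 8.39017224e-02, -9.96473854e-01,  5.98619711e-04,
         1.80808942e-01],
       [-9.72477929e-01, -8.20123100e-02, -2.18084061e-01,
         6.52200552e-01],
       [ 2.17364159e-01,  1.77154839e-02, -9.75929805e-01,
         9.67201403e-01],
       [ 0.00000000e+00,  0.00000000e+00,  0.00000000e+00,
         1.00000000e+00]])}
```

View pics/top0.png

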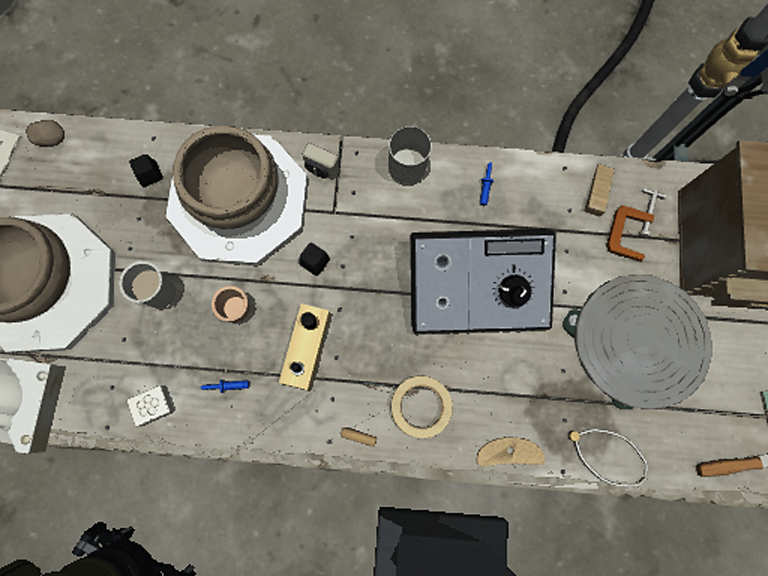

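View pics/side0.png

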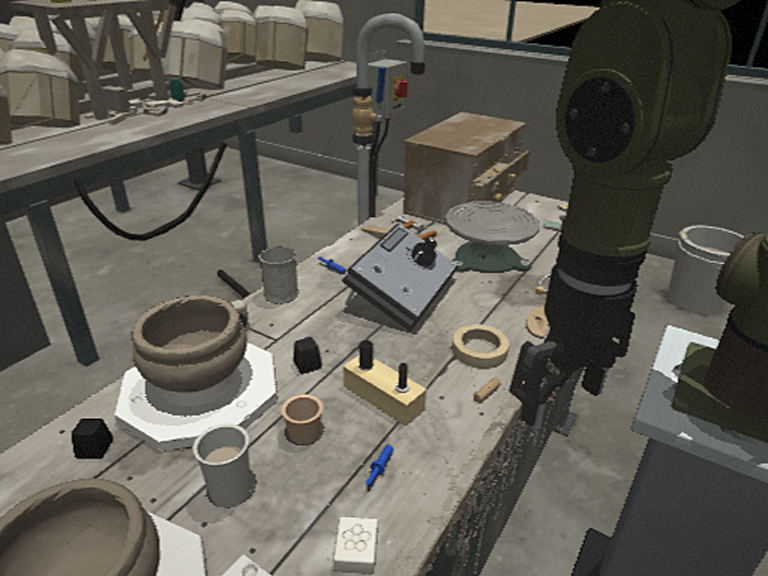

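The top view shows the block at about (305,345). Its far pin at (310,320) has the thick handle; the near pin at (297,368) has a slim handle and a bright flange. The meter is at (483,282), with terminals at (443,302) for the narrow one and (443,261) for the wide one, and the knob at (514,290). The blue look-alikes at (225,385) and (487,185) are excluded. The candidate for the thin pin is the near black one, which I'll confirm in a crop.

```bash
cat > h.py <<'E'
import numpy as np,cv2
from cell import robot
def world(n,d):
    m=robot.camera_model(n);E=m["extrinsics"];v,u=np.mgrid[:384,:512]
    c=np.stack([(u-m["cx"])/m["fx"]*d,(v-m["cy"])/m["fy"]*d,d],-1)
    return (c-E[:3,3])@E[:3,:3]
def ray(n,u,v):
    m=robot.camera_model(n);E=m["extrinsics"];R=E[:3,:3]
    return -R.T@E[:3,3], R.T@np.array([(u-m["cx"])/m["fx"],(v-m["cy"])/m["fy"],1])
def hit(n,u,v,p0,nrm=(0,0,1)):
    o,r=ray(n,u,v);nrm=np.array(nrm);return o+r*((np.array(p0)-o)@nrm)/(r@nrm)
def proj(n,P):
    m=robot.camera_model(n);E=m["extrinsics"];c=E[:3,:3]@P+E[:3,3]
    return np.array([m["fx"]*c[0]/c[2]+m["cx"],m["fy"]*c[1]/c[2]+m["cy"]])
E
python3 - <<'E'
from h import *
np.set_printoptions(precision=4,suppress=True)
Z=np.load("pics/top0.npz");im,d=Z["im"],Z["d"];W=world("top",d)
Sd=np.load("pics/side0.npz");WS=world("side",Sd["d"])
# panel plane from flat area
P=W[165:215,300:325].reshape(-1,3);c=P.mean(0);n=np.linalg.svd(P-c)[2][2];n*=np.sign(n[2])
print("plane",c,n,"slope",np.degrees(np.arccos(n[2])),"res",np.std((P-c)@n))
# panel outline: points within 3mm of plane
mask=((np.abs((W-c)@n)<.004)&(W[...,2]>.02)).astype(np.uint8);mask[:, :265]=0;mask[:,380:]=0;mask[:140]=0;mask[230:]=0
k=max(cv2.findContours(mask,0,2)[0],key=cv2.contourArea)
r=cv2.minAreaRect(k);print("rect px",r)
yaw=n-np.array([0,0,n[2]]);
x=np.array([0,0,1])-n*n[2];x/=np.linalg.norm(x);y=np.cross(n,x)
Q=W[mask>0]-c;a=np.stack([Q@x,Q@y],1).astype(np.float32)
rr=cv2.minAreaRect(a);print("rect plane",rr,"centre",c+x*rr[0][0]+y*rr[0][1],"x",x)
g=cv2.cvtColor(im,cv2.COLOR_RGB2GRAY)
for nm,(u,v) in dict(narrow=(443/1.5,302/1.5),wide=(443/1.5,261/1.5),knob=(514/1.5,290/1.5)).items():
    print(nm,hit("top",u,v,c,n))
for nm,w in(("top",W),("side",WS)):
    for z0,z1 in((.04,.05),(.075,.11)):
        b=w.reshape(-1,3);b=b[(b[:,2]>z0)&(b[:,2]<z1)&(b[:,0]>.28)&(b[:,0]<.55)&(b[:,1]<.42)&(b[:,1]>.2)]
        print(nm,z0,len(b),b.mean(0) if len(b) else 0,b.min(0),b.max(0), b[b[:,2]>.085][:6] if 0 else '')
cr=np.hstack([cv2.resize(im[195:265,175:235,::-1],(400,466),interpolation=3),cv2.resize(im[175:215,320:360,::-1],(400,466)[:2],interpolation=3)])
cv2.imwrite("pics/crop1.png",cr)
si=Sd["im"];cv2.imwrite("pics/crop2.png",np.hstack([cv2.resize(si[220:290,220:290,::-1],(400,400),interpolation=3),cv2.resize(si[145:225,225:305,::-1],(400,400),interpolation=3)]))
E
```

```text
plane [0.6433 0.0746 0.0809] [ 0.0404 -0.9857  0.1633] slope 80.59927254691733 res 0.01801604037417785
rect px ((312.0, 187.0), (66.0, 2.0), 90.0)
rect plane ((-0.004243954550474882, -0.006314016878604889), (0.034467536956071854, 0.17082852125167847), 16.29913330078125) centre [0.6497 0.0741 0.0767] x [-0.0067  0.1632  0.9866]
narrow [0.462  0.1896 0.8201]
wide [0.4791 0.1913 0.8259]
knob [0.3534 0.2691 1.3269]
top 0.04 711 [0.5018 0.3465 0.0456] [0.4495 0.3142 0.0405] [0.55   0.3789 0.0499] 
top 0.075 36 [0.4909 0.3474 0.0908] [0.4753 0.3328 0.076 ] [0.5496 0.3551 0.0966] 
side 0.04 564 [0.4993 0.3499 0.0448] [0.4489 0.3135 0.0401] [0.5498 0.3793 0.0498] 
side 0.075 58 [0.489  0.3512 0.0863] [0.4751 0.3359 0.0754] [0.5499 0.3572 0.0951]
```

View pics/crop1.png

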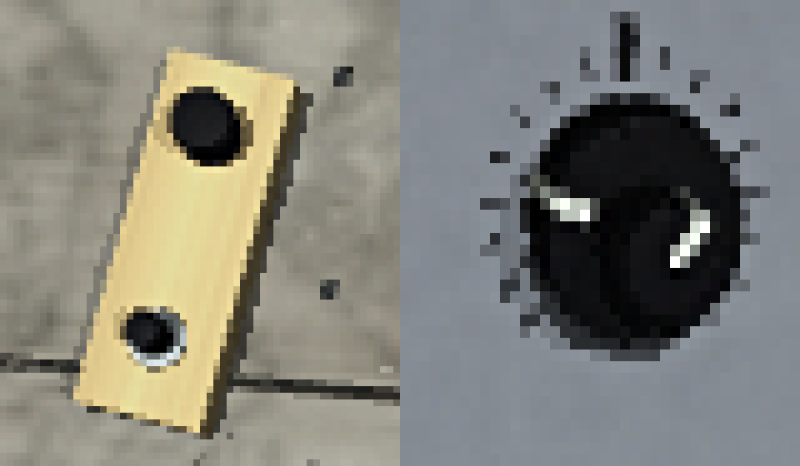

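View pics/crop2.png

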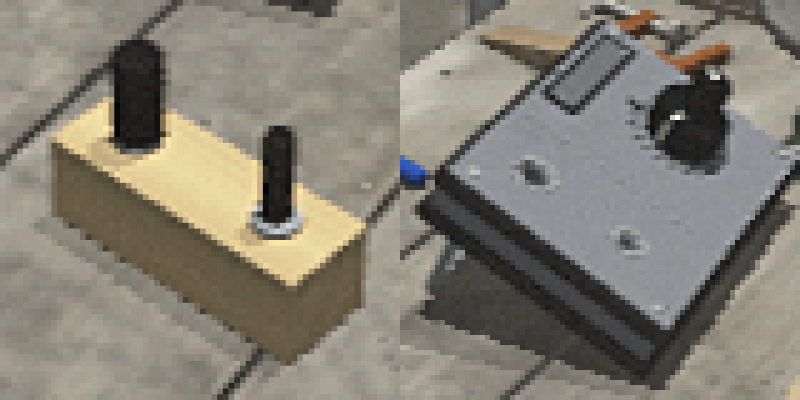

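The crops confirm it: the near pin has the slim handle with a visible flange, so it is the thin one, and the far one is the thick one. The coarse pointer points left and the fine pointer right. The plane fit was spoiled, probably by zero depths, so I'll redo it robustly.

Run:
```python
from h import *
np.set_printoptions(precision=4,suppress=True)
for cam,box in(("top",(150,225,272,372)),("side",(150,220,228,306))):
    Z=np.load(f"pics/{cam}0.npz");im,d=Z["im"],Z["d"];W=world(cam,d)
    sub=np.zeros(d.shape,bool);sub[box[0]:box[1],box[2]:box[3]]=1
    hsv=cv2.cvtColor(im,cv2.COLOR_RGB2HSV).astype(int);g=(hsv[...,2]>100)&(hsv[...,2]<190)&(hsv[...,0]>100)&(hsv[...,0]<130)
    ok=sub&(d>0)&g&(W[...,2]>.02)
    P=W[ok];c=np.median(P,0)
    for _ in range(6):
        n=np.linalg.svd(P-c,full_matrices=False)[2][2];n*=np.sign(n[2]);r=np.abs((P-c)@n);P=P[r<max(.002,np.percentile(r,85))];c=P.mean(0)
    print(cam,"zero",(d[sub]==0).sum(),"N",len(P),"n",n,"slope",np.degrees(np.arccos(n[2])),"c",c)
    x=np.array([0,0,1])-n*n[2];x/=np.linalg.norm(x);y=np.cross(n,x)
    # outline from colour mask
    m=(sub&g).astype(np.uint8);m=cv2.morphologyEx(m,cv2.MORPH_CLOSE,np.ones((5,5)))
    k=cv2.convexHull(max(cv2.findContours(m,0,2)[0],key=cv2.contourArea))[:,0]
    H=np.array([hit(cam,u,v,c,n) for u,v in k])-c
    a=np.stack([H@x,H@y],1).astype(np.float32);rr=cv2.minAreaRect(a)
    print(" rect mm",np.array(rr[0])*1e3,np.array(rr[1])*1e3,rr[2],"centre",c+x*rr[0][0]+y*rr[0][1],"x",x)
    print(" yaw of slope",np.degrees(np.arctan2(x[1],x[0])))
    for nm,(u,v) in (dict(narrow=(295,201.5),wide=(295,174.3)) if cam=="top" else dict(narrow=(225+630/5-226+225-225+1,145+240/5),wide=(225+534/5-80,145+172/5))).items():
        print(" ",nm,hit(cam,u,v,c,n))
    b=W[(d>0)];b=b[(b[:,0]>.35)&(b[:,0]<.6)&(b[:,1]>.25)&(b[:,1]<.42)]
    t=b[(b[:,2]>.040)&(b[:,2]<.05)]
    print(" block",t[:,:2].mean(0),cv2.minAreaRect((t[:,:2]*1e3).astype(np.float32)))
    h=b[(b[:,2]>.06)&(b[:,2]<.12)]
    for q in(h[h[:,0]<.52],h[h[:,0]>.52]): print(" pin",len(q),q.min(0),q.max(0),np.median(q,0))
```

```text
top zero 32 N 3316 n [-0.435  -0.0483  0.8991] slope 25.955929191395178 c [0.6478 0.0533 0.0777]
 rect mm [-0.1043 -4.5086] [159.6987 228.9323] 0.18123094737529755 centre [0.6482 0.0488 0.0776] x [0.8936 0.0992 0.4377]
 yaw of slope 6.33411405377811
  narrow [0.6125 0.1139 0.0639]
  wide [0.6759 0.1211 0.0949]
 block [0.5179 0.3438] ((521.709716796875, 344.0704345703125), (50.67201614379883, 140.3574981689453), 80.5393295288086)
 pin 36 [0.4753 0.3434 0.0601] [0.487  0.3551 0.0966] [0.4815 0.3478 0.0919]
 pin 92 [0.5493 0.3261 0.063 ] [0.5721 0.3492 0.0971] [0.5591 0.3357 0.0932]
side zero 20 N 1334 n [-0.4321 -0.0487  0.9005] slope 25.774506875199158 c [0.6412 0.0716 0.075 ]
 rect mm [ 10.4206 -12.0015] [250.2211 170.2601] 89.92386627197266 centre [0.6519 0.0607 0.0795] x [0.8948 0.1009 0.4348]
 yaw of slope 6.4304885877482505
  narrow [0.8133 0.4666 0.1789]
  wide [0.6762 0.1214 0.0944]
 block [0.5136 0.349 ] ((521.6813354492188, 343.52301025390625), (53.29813003540039, 141.79632568359375), 81.47662353515625)
 pin 78 [0.4749 0.3441 0.0612] [0.4884 0.3581 0.0951] [0.4802 0.3543 0.0812]
 pin 132 [0.5488 0.324  0.0603] [0.5728 0.3506 0.0954] [0.5571 0.3436 0.085 ]
```

```bash
cat >> h.py <<'E'
from scipy.spatial.transform import Rotation as Rr
np.set_printoptions(precision=4,suppress=True)
C=np.array([.648,.0483,.0777]);N=np.array([-.435,-.0484,.8991]);N/=np.linalg.norm(N)
X=np.array([0,0,1])-N*N[2];X/=np.linalg.norm(X);Y=np.cross(N,X)
def pan(x,y,z): return C+np.array([X,Y,N]).T@np.array([x,y,z])
def to(P):  # remaining shift in tool axes, cm, + roll to bring jaw axis on panel y
    s=robot.state();R=Rr.from_rotvec(s["tcp_rot"]).as_matrix()
    z=R[:,2];y=Y*np.sign(z@Y);a=np.arctan2(np.cross(z,y)@R[:,0],z@y)
    print("t",s["time_s"],"tcp",s["eef_pos"],"open",s["opening"],"F",s["wrist_force"],"j",s["joints"])
    print("shift cm",R.T@(np.array(P)-s["eef_pos"])*100,"roll to panel",a);return R,s
E
python3 -c "
from h import *
R,s=to([.4816,.35,.077]);print(R);print(pan(-.03,.07,0),pan(-.03,.07,.032),pan(-.01,-.05,.013),pan(-.01,-.05,.039))"
```

```text
t 0.1 tcp [0.218  0.4769 0.2133] open 0.08589136074832177 F [ 0.1775  0.11   -0.3654] j [ 1.142   0.2606 -0.1392  1.1727 -0.      1.5708]
shift cm [ 13.6273 -29.2468  -0.5563] roll to panel -0.5396040355805414
[[-0.0007 -0.9095  0.4158]
 [-0.0016  0.4158  0.9095]
 [-1.     -0.     -0.0018]]
[0.6135 0.1149 0.0646] [0.5995 0.1133 0.0933] [ 0.6389 -0.003   0.085 ] [ 0.6276 -0.0043  0.1084]
```

>>> arm_command --commands '[[[0,0,0,-0.135],[0,0,0,-0.135],[0,0,0,-0.135],[0,0,0,-0.135]]]' --grip 4.5

```text
time_s: 0.5
eef_pos: [0.2181, 0.4771, 0.2135]
tcp_rot: [-1.295, 1.153, 1.295]
wrist_force: [-0.8, 0.1, -0.8]
opening: 0.045
```

>>> arm_command --commands '[[[0,-3.1,-1.9,0],[0,-3.1,-1.9,0],[0,-3.1,-1.9,0],[0,-3.1,-1.9,0]]]'

```text
time_s: 0.9
eef_pos: [0.3508, 0.4148, 0.2136]
tcp_rot: [-1.291, 1.155, 1.291]
wrist_force: [-0.5, 1.2, 0.1]
opening: 0.0451
```

>>> arm_command --commands '[[[0,-3.1,-1.9,0],[0,-3.1,-1.9,0],[0,-3.1,-1.9,0],[0,-3.1,-2.2,0],[0,0,0,0]]]'

```text
time_s: 1.4
eef_pos: [0.4855, 0.3486, 0.213]
tcp_rot: [-1.288, 1.157, 1.286]
wrist_force: [-0.1, -0.0, -0.1]
opening: 0.0452
```

```bash
python3 -c "
from h import *
to([.4816,.35,.077])"
```

```text
t 1.4 tcp [0.4855 0.3486 0.213 ] open 0.04518435418197266 F [-0.1379 -0.0114 -0.1492] j [ 0.6236  0.3865  0.0455  1.2298 -0.0017  0.5175]
shift cm [13.6024  0.3888  0.2028] roll to panel -0.004673567245746322
```

>>> arm_command --commands '[[[4,0.4,0.2,0],[4,0,0,0],[3,0,0,0],[2.6,0,0,0],[0,0,0,0]]]'

```text
time_s: 1.9
eef_pos: [0.474, 0.3503, 0.0738]
tcp_rot: [-1.291, 1.164, 1.295]
wrist_force: [-0.4, -1.0, -0.9]
opening: 0.045
```

```bash
python3 -c "
from h import *
to([.4816,.35,.077])
im,d=robot.grab_frame('side');im2,_=robot.grab_frame('top')
cv2.imwrite('pics/a1.png',np.hstack([cv2.resize(im[190:290,200:300,::-1],(400,400)),cv2.resize(im2[180:280,160:260,::-1],(400,400))]))"
```

```text
t 1.9 tcp [0.474  0.3503 0.0738] open 0.04501893774768642 F [-0.4419 -1.0041 -0.8684] j [ 0.6364  0.4644 -0.208   0.9076  0.0002  0.5248]
shift cm [-0.3229 -0.7511 -0.1209] roll to panel 0.0008184450018837265
```

View pics/a1.png

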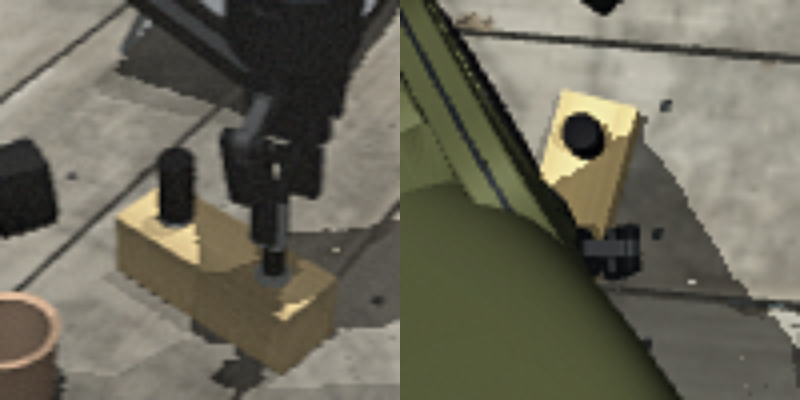

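The side crop shows the fingers either side of the thin pin, at about (270,240) in the left half. They stand roughly 7 mm short, so I'll correct that and then close.

>>> arm_command --commands '[[[-0.3,-0.75,-0.1,0],[0,0,0,0]]]'

```text
time_s: 2.2
eef_pos: [0.488, 0.3538, 0.0835]
tcp_rot: [-1.29, 1.149, 1.288]
wrist_force: [0.6, 0.5, -0.5]
opening: 0.045
```

>>> arm_command --commands '[[[0,0,0,0],[0,0,0,0],[0,0,0,0],[0,0,0,0]]]' --grip 0.5 --grip_force 30

```text
time_s: 2.6
eef_pos: [0.4852, 0.3523, 0.0811]
tcp_rot: [-1.291, 1.155, 1.291]
wrist_force: [0.4, 0.3, -0.0]
opening: 0.005
```

```bash
python3 -c "
from h import *
to([.4816,.35,.077])"
```

```text
t 2.6 tcp [0.4852 0.3523 0.0811] open 0.005034886372407019 F [ 0.3976  0.3096 -0.0342] j [ 0.628   0.4674 -0.1814  0.9221 -0.      0.5168]
shift cm [ 0.4097  0.3835 -0.1859] roll to panel 0.0004186291802481495
```

The fingers closed to 5 mm, so they missed or squeezed the pin out. I'll look.

```bash
python3 -c "
from h import *
for i in range(1):
  s=robot.state();print(s['eef_pos'],s['opening'])
im,d=robot.grab_frame('side');im2,_=robot.grab_frame('top');s=robot.state();print(s['eef_pos'],s['opening'],s['time_s'])
print(proj('side',s['eef_pos']),proj('top',s['eef_pos']))
cv2.imwrite('pics/a2.png',np.hstack([cv2.resize(im[210:280,220:290,::-1],(400,400)),cv2.resize(im2[180:280,160:260,::-1],(400,400))]))"
```

```text
[0.4852 0.3523 0.0811] 0.005034886372407019
[0.4851 0.3522 0.081 ] 0.004970104347271669 2.7
[267.0922 247.2733] [195.8316 242.9838]
```

View pics/a2.png

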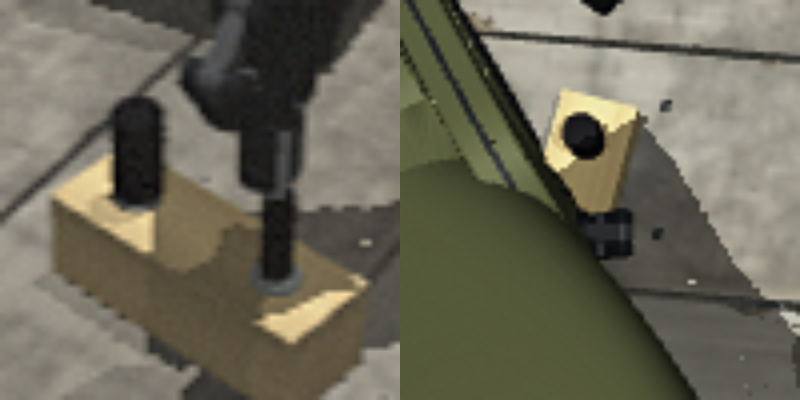

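```bash
python3 -c "
from h import *
s=robot.state();print(s['eef_pos'],s['opening'],s['time_s'])
for c in('side','top'):
  im,d=robot.grab_frame(c);W=world(c,d);np.savez('pics/'+c+'3.npz',im=im,d=d)
  q=W[d>0];q=q[(abs(q[:,0]-.483)<.04)&(abs(q[:,1]-.352)<.04)&(q[:,2]>.05)&(q[:,2]<.16)]
  for z in np.arange(.05,.15,.008):
    k=q[(q[:,2]>=z)&(q[:,2]<z+.008)]
    if len(k): print(c,round(z,3),len(k),k[:,:2].min(0),k[:,:2].max(0),np.median(k[:,:2],0))
"
```

```text
[0.4851 0.3522 0.081 ] 0.004970104347271669 2.7
side 0.05 16 [0.4722 0.3496] [0.4908 0.3572] [0.4788 0.355 ]
side 0.058 14 [0.4741 0.347 ] [0.4856 0.3572] [0.4788 0.3545]
side 0.066 17 [0.4754 0.3495] [0.4881 0.3567] [0.4795 0.3553]
side 0.074 15 [0.4747 0.3498] [0.4864 0.3577] [0.4784 0.3549]
side 0.082 17 [0.475  0.3491] [0.4872 0.3569] [0.4805 0.3553]
side 0.09 10 [0.4761 0.3462] [0.4878 0.3597] [0.4788 0.354 ]
side 0.098 17 [0.4741 0.3399] [0.4938 0.3665] [0.479  0.3596]
side 0.106 29 [0.4739 0.3416] [0.4908 0.3687] [0.4771 0.3608]
side 0.114 28 [0.4738 0.3426] [0.4915 0.3683] [0.4782 0.3637]
side 0.122 37 [0.4735 0.3441] [0.4906 0.369 ] [0.4779 0.365 ]
side 0.13 12 [0.4745 0.3405] [0.4901 0.3695] [0.4766 0.3486]
side 0.138 26 [0.4704 0.3265] [0.4941 0.385 ] [0.4751 0.3483]
side 0.146 52 [0.4688 0.3129] [0.4909 0.3917] [0.4756 0.3658]
```

```bash
python3 -c "
from h import *
Z=np.load('pics/side0.npz');d=Z['d'];W=world('side',d);q=W[d>0]
q=q[(abs(q[:,0]-.218)<.08)&(abs(q[:,1]-.477)<.09)&(q[:,2]>.1)&(q[:,2]<.32)]
for z in np.arange(.15,.3,.01):
    k=q[(q[:,2]>=z)&(q[:,2]<z+.01)]
    if len(k): print(round(z,3),len(k),k[:,:2].min(0),k[:,:2].max(0),np.median(k[:,:2],0))
s=robot.state();R=Rr.from_rotvec(s['tcp_rot']).as_matrix();print(R,s)
"
```

```text
0.24 57 [0.1886 0.4318] [0.2467 0.526 ] [0.2059 0.4394]
0.25 141 [0.1884 0.433 ] [0.2486 0.5314] [0.2093 0.4417]
0.26 149 [0.1887 0.4331] [0.2488 0.5317] [0.2282 0.5227]
0.27 128 [0.1885 0.4304] [0.2477 0.5312] [0.2066 0.4412]
0.28 105 [0.1847 0.4197] [0.245  0.5441] [0.2013 0.4391]
0.29 278 [0.1774 0.4093] [0.2605 0.5494] [0.233  0.5283]
[[-0.0002 -0.9938 -0.111 ]
 [-0.0001 -0.111   0.9938]
 [-1.      0.0002 -0.0001]] {'time_s': 2.8, 'joints': array([ 0.628 ,  0.4677, -0.1814,  0.9219, -0.    ,  0.5167]), 'joint_velocities': array([ 0.0002, -0.0007,  0.0017,  0.0001, -0.0001, -0.0005]), 'joint_efforts': array([ -0.0041, -49.6401,  23.0695,   0.0043,  -0.0002,   0.    ]), 'eef_pos': array([0.4852, 0.3523, 0.0809]), 'tcp_rot': array([-1.2907,  1.1547,  1.2908]), 'wrist_force': array([-0.098 ,  0.4078, -0.5134]), 'moment': array([ 0.0041, -0.0401,  0.0093]), 'opening': 0.005050719398597864}
```

The tool's reported z disagrees with the depth images. At the start the fingertips stood at z≈0.243 and now they stand at 0.096, both about 35 mm higher than the reported TCP implies. The xy position agrees. From here on I add 35 mm along the tool axis, so reported z = physical z − 0.035. The pin is untouched, so I'll retry lower.

>>> arm_command --commands '[[[0,0.35,-0.2,0],[0,0,0,0],[0,0,0,0],[0,0,0,0]]]' --grip 4.5

```text
time_s: 3.2
eef_pos: [0.4821, 0.35, 0.0811]
tcp_rot: [-1.291, 1.154, 1.291]
wrist_force: [-0.8, -0.1, -0.6]
opening: 0.045
```

>>> arm_command --commands '[[[1.3,0,0,0],[1.3,0,0,0],[1.2,0,0,0],[0,0,0,0],[0,0,0,0]]]'

```text
time_s: 3.7
eef_pos: [0.4815, 0.3495, 0.0421]
tcp_rot: [-1.291, 1.156, 1.291]
wrist_force: [-0.2, 0.0, 0.7]
opening: 0.0451
```

>>> arm_command --commands '[[[0,0,0,0],[0,0,0,0],[0,0,0,0],[0,0,0,0]]]' --grip 0.5 --grip_force 30

```text
time_s: 4.1
eef_pos: [0.4826, 0.3503, 0.0437]
tcp_rot: [-1.291, 1.153, 1.29]
wrist_force: [-0.1, 0.1, 1.8]
opening: 0.0131
```

Gripped: the opening is 13 mm on the 14 mm handle. Next I'll lift it 16 mm and swing the handle toward the robot against the hole's rim. That tilts the pin about 26° about the jaw axis, which is needed because the tool can only point down.

>>> arm_command --commands '[[[-0.8,0,0,0],[-0.8,0,0,0],[0,0,0,0],[0,0.4,0,0],[0,0.4,0,0]]]'

```text
time_s: 4.6
eef_pos: [0.476, 0.3495, 0.0596]
tcp_rot: [-1.292, 1.151, 1.287]
wrist_force: [4.1, -0.2, -0.6]
opening: 0.0134
```

>>> arm_command --commands '[[[0,0.4,0,0],[0,0.4,0,0],[0,0.4,0,0],[0,0.4,0,0],[0,0.4,0,0]]]'

```text
time_s: 5.1
eef_pos: [0.4564, 0.3474, 0.0595]
tcp_rot: [-1.292, 1.151, 1.287]
wrist_force: [4.7, 0.2, -0.7]
opening: 0.013
```

>>> arm_command --commands '[[[0,0,0,0],[0,0,0,0]]]'

```text
time_s: 5.3
eef_pos: [0.4556, 0.3473, 0.0596]
tcp_rot: [-1.291, 1.152, 1.289]
wrist_force: [5.4, -0.6, 1.5]
opening: 0.013
```

>>> arm_command --commands '[[[-2,0,0,0],[-3,0,0,0],[-4,0,0,0],[0,0,0,0],[0,0,0,0]]]'

```text
time_s: 5.8
eef_pos: [0.4533, 0.3468, 0.1492]
tcp_rot: [-1.29, 1.155, 1.292]
wrist_force: [0.4, 0.5, -1.5]
opening: 0.0133
```

```bash
python3 -c "
from h import *
im,d=robot.grab_frame('side');np.savez('pics/side4.npz',im=im,d=d)
R,s=to(pan(-.03,.07,0));p=s['eef_pos'];u,v=proj('side',p+[0,0,0]).astype(int);print(u,v)
cv2.imwrite('pics/a3.png',cv2.resize(im[v-60:v+60,u-60:u+60,::-1],(600,600)))"
```

```text
t 5.85 tcp [0.4527 0.3462 0.148 ] open 0.012989516592854758 F [-0.5311 -0.2246 -0.2231] j [ 0.6524  0.3728 -0.149   1.052   0.0009  0.5409]
shift cm [  8.3243 -13.4293 -24.7701] roll to panel 0.0006221368362493585
281 227
```

View pics/a3.png

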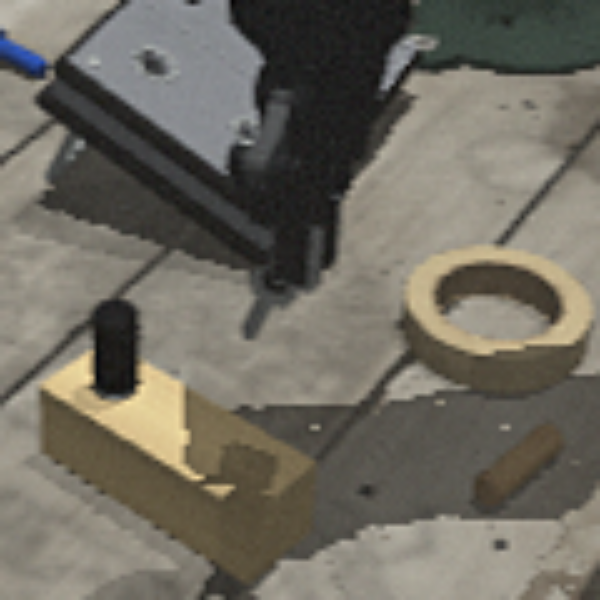

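The pin hangs tilted: flange at crop (270,285), tip at (250,335). I'll check that against the 26° prediction.

```bash
python3 -c "
from h import *
p=robot.state()['eef_pos']+[0,0,.035]
F=lambda q:(proj('side',q)-[221,167])*5
for a in (10,15,20,26,32):
  a=np.radians(a);h=np.array([-X[0],-X[1],0]);h/=np.linalg.norm(h);ax=h*np.sin(a)+np.array([0,0,np.cos(a)])
  print(np.degrees(a),'tip',F(p-ax*.0677),'flange',F(p-ax*.0317))
Z=np.load('pics/side4.npz');W=world('side',Z['d']);q=W[(Z['d']>0)];q=q[(abs(q[:,0]-.47)<.04)&(abs(q[:,1]-.346)<.03)&(q[:,2]>.1)]
for z in np.arange(.1,.18,.006):
    k=q[(q[:,2]>=z)&(q[:,2]<z+.006)]
    if len(k): print(round(z,3),len(k),k[:,:2].min(0),k[:,:2].max(0),np.median(k[:,:2],0))
"
```

```text
10.0 tip [276.8675 352.5699] flange [293.1428 294.6025]
14.999999999999998 tip [265.491 346.84 ] flange [287.6663 291.8945]
20.0 tip [254.4555 340.3605] flange [282.3494 288.8126]
26.0 tip [241.7621 331.659 ] flange [276.2325 284.6527]
32.0 tip [229.7779 322.0272] flange [270.4613 280.0301]
0.118 1 [0.4789 0.3523] [0.4789 0.3523] [0.4789 0.3523]
0.124 7 [0.4739 0.3494] [0.4808 0.3525] [0.4765 0.352 ]
0.13 5 [0.4717 0.3515] [0.4763 0.3532] [0.4742 0.3523]
0.136 11 [0.4692 0.3476] [0.4784 0.3542] [0.4725 0.3513]
0.142 4 [0.4699 0.3512] [0.474 0.353] [0.472  0.3521]
0.148 10 [0.4573 0.3437] [0.4694 0.3585] [0.4594 0.3519]
0.154 32 [0.4593 0.3433] [0.4783 0.3615] [0.4672 0.3536]
0.16 5 [0.4471 0.3526] [0.4699 0.3574] [0.4664 0.3542]
0.166 17 [0.4415 0.337 ] [0.4708 0.3617] [0.4483 0.3571]
0.172 24 [0.4413 0.3346] [0.4634 0.3663] [0.4471 0.3607]
0.178 30 [0.4416 0.3368] [0.4584 0.3682] [0.4462 0.3607]
```

>>> arm_command --commands '[[[0,-1.6,-4.1,0],[0,-1.6,-4.1,0],[0,-1.6,-4.1,0],[0,-1.6,-4.1,0],[0,-1.6,-4.1,0]]]'

```text
time_s: 6.35
eef_pos: [0.5548, 0.1502, 0.1466]
tcp_rot: [-1.289, 1.159, 1.295]
wrist_force: [1.0, 0.6, -0.8]
opening: 0.0131
```

>>> arm_command --commands '[[[0.9,-1.6,-4.1,0],[0,0,0,0],[0,0,0,0],[0,0,0,0]]]'

```text
time_s: 6.75
eef_pos: [0.5753, 0.1136, 0.1387]
tcp_rot: [-1.289, 1.157, 1.294]
wrist_force: [-0.2, -0.2, -1.1]
opening: 0.0131
```

```bash
python3 -c "
from h import *
R,s=to([.5773,.1114,.1091])
im,d=robot.grab_frame('side');np.savez('pics/side5.npz',im=im,d=d);W=world('side',d)
M=pan(-.03,.07,0)
q=W[d>0];L=(q-C)@np.array([X,Y,N]).T*1e3
k=(abs(L[:,0]+30)<45)&(abs(L[:,1]-70)<25)&(L[:,2]>6)&(L[:,2]<110)
L=L[k]
for z in np.arange(6,100,6):
    j=L[(L[:,2]>=z)&(L[:,2]<z+6)]
    if len(j): print(z,len(j),j[:,:2].min(0),j[:,:2].max(0),np.median(j[:,:2],0))
cv2.imwrite('pics/a4.png',cv2.resize(im[130:230,210:310,::-1],(600,600)))
tp=s['eef_pos']+[.0275,.0025,-.0265];print('tip est panel mm',np.array([X,Y,N])@(tp-C)*1e3)
"
```

```text
t 6.75 tcp [0.5753 0.1136 0.1387] open 0.013092187753299405 F [-0.1924 -0.2043 -1.1275] j [ 0.1945  0.4061 -0.1216  1.0464  0.0007  0.0826]
shift cm [ 2.9584 -0.1846 -0.2416] roll to panel 0.0010820431769346332
42 1 [-19.5743  73.359 ] [-19.5743  73.359 ] [-19.5743  73.359 ]
48 4 [-22.8708  73.2391] [-16.4595  74.8345] [-20.1389  74.3997]
54 4 [-21.3369  71.3325] [-17.0803  79.7952] [-20.2064  76.5828]
60 6 [-22.1677  73.6073] [-15.939  78.001] [-19.236   74.7028]
66 3 [-21.4068  73.2428] [-15.0457  76.7981] [-19.3073  73.9067]
72 3 [-20.2179  76.7048] [-16.1767  78.3168] [-17.8857  77.4639]
78 13 [-25.7548  71.556 ] [-6.8898 86.0879] [-13.4502  80.0253]
84 13 [-26.4034  69.8658] [-7.7446 85.2254] [-19.7256  77.1854]
90 6 [-21.2175  76.0379] [-9.2596 83.419 ] [-14.118   78.8014]
96 2 [-20.3692  83.5984] [-17.8362  85.4122] [-19.1027  84.5053]
tip est panel mm [-18.5568  72.3754  47.3939]
```

View pics/a4.png

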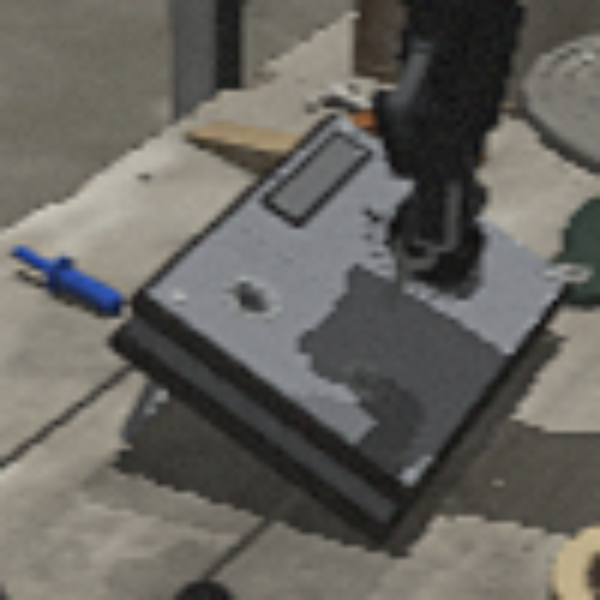

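The shank is parallel to the panel normal within about 2°. The tip is at panel (−19, 71–72, 47), so next I bring it just above the mouth.

>>> arm_command --commands '[[[1.3,-0.2,-0.1,0],[1.3,-0.2,-0.1,0],[1.2,-0.27,0,0],[0,0,0,0],[0,0,0,0]]]'

```text
time_s: 7.3
eef_pos: [0.5832, 0.1119, 0.1012]
tcp_rot: [-1.29, 1.156, 1.292]
wrist_force: [0.5, -0.9, -0.3]
opening: 0.0131
```

```bash
cat >> h.py <<'E'
def tip(cam='side',name='t'):
    im,d=robot.grab_frame(cam);W=world(cam,d);s=robot.state()
    tp=s['eef_pos']+[.0275,.0025,-.0265];print('tip est panel mm',np.array([X,Y,N])@(tp-C)*1e3,s['wrist_force'],s['time_s'])
    L=(W[d>0]-C)@np.array([X,Y,N]).T*1e3
    L=L[(abs(L[:,0]+30)<25)&(abs(L[:,1]-70)<20)&(L[:,2]>3)]
    for z in range(3,60,6):
        j=L[(L[:,2]>=z)&(L[:,2]<z+6)]
        if len(j): print(z,len(j),j[:,:2].min(0),j[:,:2].max(0),np.median(j[:,:2],0))
    return im
E
python3 -c "
from h import *
im=tip();cv2.imwrite('pics/a5.png',cv2.resize(im[150:220,250:320,::-1],(500,500)))"
```

```text
tip est panel mm [-27.3347  69.7227  10.6495] [ 0.5912  0.1646 -0.2287] 7.35
9 1 [-30.625   71.2935] [-30.625   71.2935] [-30.625   71.2935]
15 6 [-32.3248  69.8364] [-25.5959  76.5063] [-29.6743  73.3659]
21 4 [-30.8381  70.4182] [-24.8793  74.1118] [-27.5468  72.8464]
27 4 [-31.5152  71.2463] [-27.5895  74.4466] [-29.6065  72.391 ]
33 4 [-30.5365  68.7841] [-24.2553  72.7978] [-27.0882  71.4409]
39 7 [-33.6339  67.8282] [-17.4724  79.2783] [-20.8376  77.1542]
45 18 [-36.4607  66.1701] [-15.3581  81.8527] [-29.2977  74.8127]
51 3 [-24.6739  70.5333] [-18.5916  75.7066] [-20.5499  74.6192]
57 3 [-30.2373  84.5405] [-23.9088  85.1541] [-27.8455  84.6573]
```

View pics/a5.png

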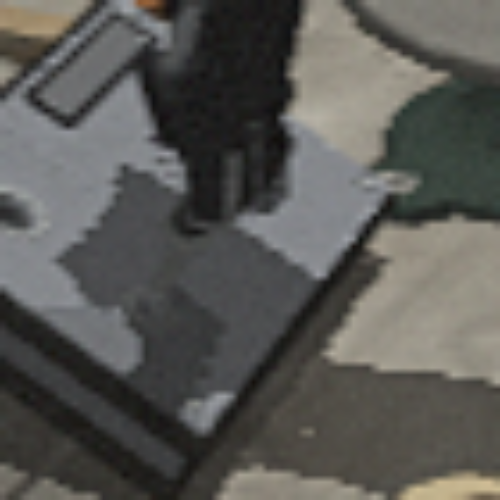

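>>> arm_command --commands '[[[0.4,0,0,0],[0.5,-0.24,0,0],[0.5,-0.24,0,0],[0,0,0,0],[0,0,0,0]]]'

```text
time_s: 7.85
eef_pos: [0.5885, 0.1122, 0.0877]
tcp_rot: [-1.29, 1.155, 1.291]
wrist_force: [0.5, 0.1, -0.5]
opening: 0.013
```

```bash
python3 -c "
from h import *
im=tip()"
```

```text
tip est panel mm [-29.0181  69.5719  -3.9549] [-0.2618 -0.0435 -1.2269] 7.9
3 7 [-40.0096  66.0053] [-28.1791  76.0077] [-32.4068  72.8377]
9 2 [-30.8879  74.3482] [-26.7425  74.6582] [-28.8152  74.5032]
15 6 [-32.0286  67.566 ] [-25.8094  74.7592] [-29.5816  72.352 ]
21 1 [-28.1999  71.2673] [-28.1999  71.2673] [-28.1999  71.2673]
27 13 [-38.3154  66.094 ] [-16.8066  80.1495] [-24.8501  75.3275]
33 13 [-36.4523  67.2775] [-20.2292  82.3321] [-27.8487  74.4839]
39 3 [-31.0627  75.529 ] [-24.5961  80.7694] [-27.4424  75.9802]
45 5 [-36.4352  80.9621] [-21.8458  84.4669] [-30.1679  82.4388]
51 14 [-42.3799  55.1041] [-18.9273  88.1367] [-37.8776  83.3169]
57 18 [-40.6857  54.1247] [-15.6359  89.8446] [-36.5883  82.1941]
```

The tip is in the mouth with no force, so I keep going along the normal.

>>> arm_command --commands '[[[0.45,-0.22,0,0],[0.45,-0.22,0,0],[0.45,-0.22,0,0],[0.45,-0.22,0,0],[0,0,0,0]]]'

```text
time_s: 8.4
eef_pos: [0.5967, 0.1131, 0.0688]
tcp_rot: [-1.29, 1.156, 1.292]
wrist_force: [-1.1, -0.4, -1.6]
opening: 0.013
```

>>> arm_command --commands '[[[0.3,-0.15,0,0],[0.3,-0.15,0,0],[0.2,-0.1,0,0],[0,0,0,0],[0,0,0,0]]]'

```text
time_s: 8.9
eef_pos: [0.5995, 0.1133, 0.062]
tcp_rot: [-1.29, 1.157, 1.293]
wrist_force: [-6.0, -1.3, 4.0]
opening: 0.0131
```

```bash
python3 -c "
from h import *
im=tip()"
```

```text
tip est panel mm [-30.5366  69.4072 -32.0296] [-6.8635 -2.0877  3.3995] 8.95
3 16 [-47.2976  59.7013] [-20.8488  82.2753] [-32.5227  75.0351]
9 3 [-32.5975  75.5712] [-26.087   76.9337] [-30.2196  76.8018]
15 5 [-33.8588  81.1829] [-23.3066  84.5289] [-29.1194  83.5274]
21 9 [-42.9167  60.9974] [-20.1221  88.5889] [-39.8821  82.4678]
27 19 [-43.6535  57.4639] [-18.4272  89.8131] [-36.9188  85.1812]
33 19 [-41.2833  58.4066] [-21.5788  89.6547] [-35.8119  81.9374]
39 14 [-38.1702  58.2963] [-18.914   89.0533] [-33.6906  81.8442]
45 15 [-34.8391  56.7339] [-15.2705  89.1111] [-29.4543  85.7904]
51 12 [-32.5597  59.6955] [-12.985   89.2659] [-29.0442  69.3639]
57 9 [-29.6966  58.3121] [-11.7693  85.3752] [-27.9047  60.7486]
```

>>> arm_command --commands '[[[0.2,-0.05,0,0],[0.2,-0.05,0,0],[0,0,0,0],[0,0,0,0]]]'

```text
time_s: 9.35
eef_pos: [0.5994, 0.1133, 0.0615]
tcp_rot: [-1.29, 1.157, 1.293]
wrist_force: [-15.3, -3.9, 24.7]
opening: 0.0126
```

The force rose to 29 N with no further motion, so the pin is seated on its flange. I'll release, rise and look.

>>> arm_command --commands '[[[0,0,0,0],[0,0,0,0],[0,0,0,0],[0,0,0,0]]]' --grip 4.5

```text
time_s: 9.75
eef_pos: [0.603, 0.1141, 0.0578]
tcp_rot: [-1.291, 1.154, 1.29]
wrist_force: [0.4, -1.1, 0.2]
opening: 0.0451
```

>>> arm_command --commands '[[[-2,0,0,0],[-3,0,0,0],[-4,0,0,0],[0,0,0,0],[0,0,0,0]]]'

```text
time_s: 10.25
eef_pos: [0.6036, 0.1141, 0.149]
tcp_rot: [-1.292, 1.152, 1.289]
wrist_force: [-0.1, -0.4, -0.9]
opening: 0.0447
```

```bash
python3 -c "
from h import *
im=tip();to(pan(-.01,-.05,.013))
im2,d=robot.grab_frame('top');W=world('top',d)
L=(W[d>0]-C)@np.array([X,Y,N]).T*1e3
L=L[(abs(L[:,0]+30)<25)&(abs(L[:,1]-70)<20)&(L[:,2]>3)&(L[:,2]<60)]
for z in range(3,60,8):
        j=L[(L[:,2]>=z)&(L[:,2]<z+8)]
        if len(j): print(z,len(j),j[:,:2].min(0),j[:,:2].max(0),np.median(j[:,:2],0))
cv2.imwrite('pics/a6.png',np.hstack([cv2.resize(im[140:220,230:310,::-1],(400,400)),cv2.resize(im2[150:230,275:355,::-1],(400,400))]))"
```

```text
tip est panel mm [ 9.5697 69.6474 43.5903] [-0.5694  0.2181  0.1778] 10.3
3 20 [-42.8429  65.3031] [-23.3744  79.6811] [-31.4059  74.3191]
9 7 [-39.0339  66.4476] [-26.9517  77.5398] [-32.4912  74.1779]
15 10 [-40.5024  66.6977] [-27.8303  75.7045] [-36.169   74.1733]
21 7 [-41.0949  67.44  ] [-29.0184  77.8525] [-34.4394  73.1551]
27 8 [-42.0398  69.5086] [-29.8812  75.3928] [-36.7146  73.5287]
33 9 [-43.2215  69.552 ] [-30.5964  75.7485] [-36.5853  74.2666]
39 8 [-44.2598  66.6859] [-31.5753  75.5468] [-38.6768  72.9998]
45 12 [-42.9666  65.8864] [-32.6057  77.555 ] [-37.6069  71.1962]
t 10.3 tcp [0.6024 0.1139 0.1476] open 0.04521382516636289 F [-0.5694  0.2181  0.1778] j [ 0.1868  0.4425 -0.0379  1.0904  0.      0.0756]
shift cm [  6.2566  -2.3351 -12.0216] roll to panel 0.0004197014545286657
3 26 [-54.9681  56.8091] [-23.2366  89.9656] [-28.8086  73.8908]
11 7 [-32.3819  66.4162] [-25.9448  76.4784] [-27.5103  71.2954]
19 8 [-34.8836  64.007 ] [-27.1239  76.5186] [-29.1624  70.819 ]
27 5 [-31.2631  65.1412] [-29.0112  75.5849] [-29.5174  70.3205]
35 10 [-36.8455  63.9785] [-28.5654  76.7667] [-31.7514  72.8682]
43 24 [-42.4274  65.1458] [-28.3104  74.9897] [-36.0114  70.122 ]
51 1 [-41.1613  70.5834] [-41.1613  70.5834] [-41.1613  70.5834]
```

View pics/a6.png

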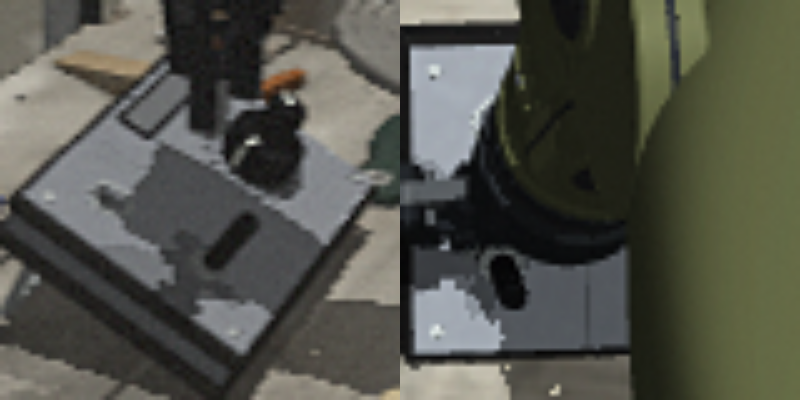

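The pin stands in the narrow terminal (crop (230,240)). Its handle axis runs from x≈−33 near the flange to −38 at the top, so it leans about 0.1–0.15 rad downslope. That is too near the 0.2 limit, so I'll re-grip the upper handle and straighten it.

```bash
python3 -c "
from h import *
to(pan(-.037,.0705,.039)-[0,0,.035])"
```

```text
t 10.35 tcp [0.6017 0.1137 0.1468] open 0.04491908723624868 F [-0.5717  0.3596 -0.395 ] j [ 0.1868  0.4431 -0.039   1.0904  0.0001  0.0756]
shift cm [8.5214 1.1376 0.0361] roll to panel 0.0003807205745519891
```

>>> arm_command --commands '[[[2.5,1.1,0,0],[3,0,0,0],[2,0,0,0],[1,0,0,0],[0,0,0,0]]]'

```text
time_s: 10.85
eef_pos: [0.5892, 0.1122, 0.0604]
tcp_rot: [-1.289, 1.159, 1.294]
wrist_force: [-0.1, -0.1, 0.3]
opening: 0.0448
```

>>> arm_command --commands '[[[0,0,0,0],[0,0,0,0],[0,0,0,0],[0,0,0,0]]]' --grip 0.5

```text
time_s: 11.25
eef_pos: [0.5924, 0.1128, 0.0641]
tcp_rot: [-1.292, 1.152, 1.289]
wrist_force: [0.7, -0.1, 0.8]
opening: 0.013
```

>>> arm_command --commands '[[[0,-0.2,0,0],[0,-0.2,0,0],[0,-0.2,0,0],[0,-0.1,0,0],[0,0,0,0]]]'

```text
time_s: 11.75
eef_pos: [0.5948, 0.113, 0.0641]
tcp_rot: [-1.288, 1.159, 1.295]
wrist_force: [-7.9, -1.0, 11.6]
opening: 0.0132
```

>>> arm_command --commands '[[[0.2,-0.2,0,0],[0.1,-0.2,0,0],[0,0,0,0],[0,0,0,0]]]'

```text
time_s: 12.15
eef_pos: [0.5997, 0.1134, 0.0627]
tcp_rot: [-1.289, 1.157, 1.293]
wrist_force: [-10.3, -2.7, 20.4]
opening: 0.0126
```

>>> arm_command --commands '[[[0,0,0,0],[0,0,0,0],[0,0,0,0],[0,0,0,0]]]' --grip 4.5

```text
time_s: 12.55
eef_pos: [0.6023, 0.1138, 0.0596]
tcp_rot: [-1.291, 1.155, 1.291]
wrist_force: [0.2, 0.5, -0.2]
opening: 0.045
```

>>> arm_command --commands '[[[-2,0,0,0],[-3,0,0,0],[-4,0,0,0],[0,0,0,0],[0,0,0,0]]]'

```text
time_s: 13.05
eef_pos: [0.6034, 0.114, 0.151]
tcp_rot: [-1.292, 1.152, 1.289]
wrist_force: [0.3, 0.1, -1.2]
opening: 0.0448
```

```bash
cat >> h.py <<'E'
def pinaxis():
  for cam in('side','top'):
    im,d=robot.grab_frame(cam);W=world(cam,d);np.savez('pics/pin_%s.npz'%cam,im=im,d=d)
    L=(W-C)@np.array([X,Y,N]).T*1e3
    g=(d>0)&(im.max(2)<60)
    L=L[g];L=L[(abs(L[:,0]+35)<18)&(abs(L[:,1]-70)<13)&(L[:,2]>6)&(L[:,2]<54)]
    if len(L)<10: print(cam,len(L));continue
    bins=[(z+4,*[np.mean([np.percentile(k[:,i],3),np.percentile(k[:,i],97)]) for i in(0,1)]) for z in range(6,50,8) for k in [L[(L[:,2]>=z)&(L[:,2]<z+8)]] if len(k)>4]
    b=np.array(bins);print(cam,len(L),'ztop',L[:,2].max(),'\n',b,'slopes x,y',np.polyfit(b[:,0],b[:,1],1),np.polyfit(b[:,0],b[:,2],1))
E
python3 -c "
from h import *
pinaxis();s=robot.state();print(s['time_s'],s['eef_pos'])"
```

```text
side 58 ztop 47.69327717520499 
 [[ 10.     -31.0839  74.4486]
 [ 18.     -32.1491  74.1295]
 [ 26.     -32.2878  74.6577]
 [ 34.     -32.0437  74.8883]
 [ 42.     -32.0495  74.1943]
 [ 50.     -33.4408  71.3096]] slopes x,y [ -0.0401 -30.9713] [-0.0545 75.5741]
top 51 ztop 51.21381757826841 
 [[ 10.     -28.2829  74.0711]
 [ 18.     -27.4781  70.5317]
 [ 26.     -28.3839  72.3789]
 [ 34.     -25.9897  72.5748]
 [ 42.     -28.4714  71.046 ]
 [ 50.     -31.9531  70.7121]] slopes x,y [ -0.0676 -26.3976] [-0.0538 73.4989]
13.15 [0.6015 0.1137 0.1488]
```

The pin is now straight (lean about 0.04 rad) and its top is 48 mm above the face, so it is fully home. Next I measure the knob pointers from the unobstructed first top frame, with the camera rays cast onto the knob-top planes.

```bash
cat >> h.py <<'E'
def knobs(im,cam='top'):
    for nm,h,r0,r1 in(('coarse',25,13,26),('fine',52,2,13)):
        m=cv2.inRange(im,(150,150,140),(255,255,255));v,u=np.nonzero(m);out=[]
        for a,b in zip(u,v):
            P=np.array([X,Y,N])@(hit(cam,a,b,pan(0,0,h/1e3),N)-C)*1e3-[-10,-50,h]
            r=np.hypot(P[0],P[1])
            if r0<r<r1: out.append((P[0],P[1],r,int(im[b,a].min())))
        o=np.array(out)
        if len(o)>1:
            w=o[:,3]-120;c=(o[:,:2]*w[:,None]).sum(0)/w.sum();print(cam,nm,len(o),'centroid',c,'angle',np.arctan2(c[1],c[0]));print(o[:12])
E
python3 -c "
from h import *
knobs(np.load('pics/top0.npz')['im'])
knobs(np.load('pics/side0.npz')['im'],'side')
to(pan(-.01,-.05,.013)+[0,0,-.035])"
```

```text
Traceback (most recent call last):
  File "h.py", line 47, in knobs
    P=np.array([X,Y,N])@(hit(cam,a,b,pan(0,0,h/1e3),N)-C)*1e3-[-10,-50,h]
                         ~~~^^^^^^^^^^^^^^^^^^^^^^^^^^
  File "h.py", line 11, in hit
    o,r=ray(n,u,v);nrm=np.array(nrm);return o+r*((np.array(p0)-o)@nrm)/(r@nrm)
        ~~~^^^^^^^
  File "h.py", line 8, in ray
    m=robot.camera_model(n);E=m["extrinsics"];R=E[:3,:3]
ValueError: time passes only in moves, steps and waits
```

```bash
sed -i 's/robot.camera_model(n)/CM(n)/; s/^from cell import robot/from cell import robot\nimport functools\nCM=functools.lru_cache()(robot.camera_model)/' h.py
python3 -c "
from h import *
knobs(np.load('pics/top0.npz')['im'])
knobs(np.load('pics/side0.npz')['im'],'side')
to(pan(-.01,-.05,.013)+[0,0,-.035])"
```

```text
top coarse 9 centroid [ 5.2778 11.4124] angle 1.1376307391992837
[[  7.421   22.9896  24.1577 212.    ]
 [  7.3542  20.5034  21.7825 248.    ]
 [  7.2874  18.0171  19.4351 189.    ]
 [  7.2206  15.5306  17.1271 195.    ]
 [  4.7957  20.4372  20.9924 189.    ]
 [  4.7287  17.9494  18.5619 188.    ]
 [  4.6618  15.4615  16.149  255.    ]
 [  3.8582 -14.406   14.9137 165.    ]
 [  1.295  -14.4928  14.5505 253.    ]]
top fine 7 centroid [ 6.3676 -4.5046] angle -0.615691572623425
[[ 10.8425  -4.8575  11.8809 148.    ]
 [  8.3502  -4.9405   9.7023 211.    ]
 [  8.285   -7.3629  11.0839 253.    ]
 [  5.9204  -2.5998   6.4661 187.    ]
 [  5.855   -5.0235   7.7147 246.    ]
 [  3.4879  -0.2565   3.4973 152.    ]
 [  3.4224  -2.6815   4.3478 247.    ]]
side coarse 2 centroid [ 7.1323 21.4485] angle 1.2497672364687928
[[  8.6137  23.5001  25.029  193.    ]
 [  6.2602  20.2406  21.1866 244.    ]]
side fine 3 centroid [ 2.6289 -1.7531] angle -0.5881455846389857
[[  5.3506  -4.0019   6.6816 163.    ]
 [  3.1857   0.7226   3.2667 191.    ]
 [  0.8292  -2.6621   2.7883 207.    ]]
t 13.15 tcp [0.6015 0.1137 0.1488] open 0.04507440903458081 F [-0.0945 -0.0716 -0.4154] j [ 0.1868  0.4419 -0.0356  1.0953 -0.      0.0756]
shift cm [  9.8745  -2.4439 -12.0136] roll to panel 0.0004223106234634915
```

Coarse is at about +1.24 rad and fine at about −0.6, both within the stated start ranges. Coarse therefore needs about −1.24 rad, which is + roll for a tool pointing down. I'll do it in two strokes.

>>> arm_command --commands '[[[0,-0.6,-3,0],[0,-0.6,-3,0],[0,-0.6,-3,0],[0,-0.5,-3,0],[0,0,0,-0.12]]]' --grip 7.5

```text
time_s: 13.65
eef_pos: [0.6382, -0.0066, 0.1477]
tcp_rot: [-1.376, 1.095, 1.378]
wrist_force: [-0.3, 0.4, -0.5]
opening: 0.0746
```

>>> arm_command --commands '[[[0,0,0,-0.12],[0,0,0,-0.12],[0,0,0,0],[0,0,0,0]]]'

```text
time_s: 14.05
eef_pos: [0.6376, -0.0028, 0.1486]
tcp_rot: [-1.544, 0.951, 1.548]
wrist_force: [-0.4, -0.3, 0.4]
opening: 0.075
```

```bash
python3 -c "
from h import *
T=pan(-.01,-.05,.016);T[2]=.064;to(T)"
```

```text
t 14.05 tcp [ 0.6376 -0.0028  0.1486] open 0.07497447978419577 F [-0.4295 -0.2644  0.4371] j [-0.0045  0.4857  0.0375  1.1252  0.     -0.4732]
shift cm [ 8.4612 -0.0054 -0.0382] roll to panel 0.35795807474047053
```

>>> arm_command --commands '[[[2.5,0,0,0],[2.5,0,0,0],[2,0,0,0],[1.4,0,0,0],[0,0,0,0]]]'

```text
time_s: 14.55
eef_pos: [0.6359, -0.0027, 0.0631]
tcp_rot: [-1.542, 0.952, 1.552]
wrist_force: [-1.1, 0.3, 0.1]
opening: 0.0748
```

>>> arm_command --commands '[[[0,0,0,0],[0,0,0,0],[0,0,0,0],[0,0,0,0]]]' --grip 4 --grip_force 30

```text
time_s: 14.95
eef_pos: [0.6389, -0.0024, 0.0673]
tcp_rot: [-1.548, 0.947, 1.546]
wrist_force: [-1.8, 1.3, 4.2]
opening: 0.0483
```

>>> arm_command --commands '[[[0,0,0,0.1],[0,0,0,0.1],[0,0,0,0.1],[0,0,0,0.1],[0,0,0,0.1]]]'

```text
time_s: 15.45
eef_pos: [0.6417, -0.0037, 0.0656]
tcp_rot: [-1.189, 1.222, 1.181]
wrist_force: [6.9, -2.9, -8.6]
opening: 0.0484
```

>>> arm_command --commands '[[[0,0,0,0.1],[0,0,0,0.1],[0,0,0,0],[0,0,0,0]]]'

```text
time_s: 15.85
eef_pos: [0.6399, -0.0045, 0.067]
tcp_rot: [-1.043, 1.307, 1.037]
wrist_force: [0.1, -5.0, 2.6]
opening: 0.0481
```

>>> arm_command --commands '[[[0,0,0,0],[0,0,0,0],[0,0,0,0],[0,0,0,0]]]' --grip 7.5

```text
time_s: 16.25
eef_pos: [0.6383, -0.0025, 0.0658]
tcp_rot: [-1.039, 1.309, 1.04]
wrist_force: [-0.6, 0.8, 0.5]
opening: 0.0752
```

```bash
python3 -c "
from h import *
T=pan(-.01,-.05,.016);T[2]=.064;to(T)
im,d=robot.grab_frame('side');knobs(im,'side')
im,d=robot.grab_frame('top');knobs(im)"
```

```text
t 16.25 tcp [ 0.6383 -0.0025  0.0658] open 0.07519103525436108 F [-0.6103  0.8045  0.4915] j [-0.0041  0.5406 -0.0943  0.9362  0.0002  0.2239]
shift cm [ 0.1848  0.054  -0.0766] roll to panel -0.3387974337521542
```

>>> arm_command --commands '[[[-3,0,0,0],[-4,0,0,0],[-3,0,0,-0.1],[0,0,0,-0.12],[0,0,-4,-0.12]]]'

```text
time_s: 16.85
eef_pos: [0.6397, -0.0393, 0.1678]
tcp_rot: [-1.299, 1.145, 1.297]
wrist_force: [0.1, -0.7, 0.4]
opening: 0.0749
```

>>> arm_command --commands '[[[0,0,-4,0],[0,0,-4,0],[0,0,0,0],[0,0,0,0]]]'

```text
time_s: 17.25
eef_pos: [0.6468, -0.1231, 0.1657]
tcp_rot: [-1.289, 1.155, 1.29]
wrist_force: [0.2, 0.1, 1.0]
opening: 0.0751
```

```bash
python3 -c "
from h import *
T=pan(-.01,-.05,.016);T[2]=.064;to(T)
im2,d=robot.grab_frame('side');knobs(im2,'side')
im,d=robot.grab_frame('top');knobs(im)
cv2.imwrite('pics/k1.png',np.hstack([cv2.resize(im2[140:220,230:310,::-1],(400,400)),cv2.resize(im[150:230,300:380,::-1],(400,400))]))"
```

```text
t 17.25 tcp [ 0.6468 -0.1231  0.1657] open 0.07512920382900509 F [0.2222 0.1298 1.0362] j [-0.1884  0.5126  0.1291  1.1878  0.0006 -0.2978]
shift cm [10.1806 -0.3979 12.0169] roll to panel -0.0013874486729566708
side fine 2 centroid [ 1.8622 -1.1784] angle -0.5641881696103496
[[  3.1857   0.7226   3.2667 152.    ]
 [  0.8292  -2.6621   2.7883 161.    ]]
top coarse 7 centroid [9.8533 6.8693] angle 0.6088152496502499
[[ 17.4257  15.8064  23.5265 230.    ]
 [ 14.8789  15.7376  21.6576 169.    ]
 [ 14.8124  13.2553  19.8774 225.    ]
 [ 12.2625  13.1849  18.0059 164.    ]
 [ 12.1959  10.701   16.2251 231.    ]
 [  1.295  -14.4928  14.5505 230.    ]
 [-24.2985  -7.8486  25.5346 150.    ]]
top fine 5 centroid [ 6.3124 -4.7721] angle -0.6473205233800743
[[  8.3502  -4.9405   9.7023 195.    ]
 [  8.285   -7.3629  11.0839 230.    ]
 [  5.9204  -2.5998   6.4661 168.    ]
 [  5.855   -5.0235   7.7147 224.    ]
 [  3.4224  -2.6815   4.3478 225.    ]]
```

Coarse is at +0.75 now, so 0.7 rad of turn moved it about 0.49 with some slip. For the second stroke I'll grip harder and turn from −0.45 to +0.4.

>>> arm_command --commands '[[[0,-0.1,3,0],[0,-0.1,3,0],[0,-0.1,3,0],[0,-0.1,3,0],[0,0,0,-0.15]]]'

```text
time_s: 17.85
eef_pos: [0.6368, 0.0028, 0.1662]
tcp_rot: [-1.405, 1.067, 1.407]
wrist_force: [0.3, -1.4, 1.2]
opening: 0.0751
```

>>> arm_command --commands '[[[0,0,0,-0.15],[0,0,0,-0.15],[0,0,0,0],[0,0,0,0]]]'

```text
time_s: 18.25
eef_pos: [0.6374, -0.0016, 0.1661]
tcp_rot: [-1.608, 0.89, 1.609]
wrist_force: [-0.8, 0.9, -0.5]
opening: 0.075
```

```bash
python3 -c "
from h import *
T=pan(-.01,-.05,.016);T[2]=.066;to(T)"
```

```text
t 18.25 tcp [ 0.6374 -0.0016  0.1661] open 0.07504451020222336 F [-0.7695  0.9322 -0.5328] j [-0.0025  0.4749  0.0656  1.1617  0.0001 -0.5622]
shift cm [10.0065  0.0652 -0.1506] roll to panel 0.44892143062010287
```

>>> arm_command --commands '[[[3,0,-0.1,0],[3,0,0,0],[2.5,0,0,0],[1.5,0,0,0],[0,0,0,0]]]'

```text
time_s: 18.75
eef_pos: [0.6357, -0.0032, 0.0633]
tcp_rot: [-1.604, 0.893, 1.614]
wrist_force: [-0.6, -0.3, 0.0]
opening: 0.0747
```

>>> arm_command --commands '[[[0,0,0,0],[0,0,0,0],[0,0,0,0],[0,0,0,0]]]' --grip 4 --grip_force 50

```text
time_s: 19.15
eef_pos: [0.6386, -0.0024, 0.0681]
tcp_rot: [-1.609, 0.886, 1.608]
wrist_force: [-2.5, 2.7, 5.7]
opening: 0.0468
```

>>> arm_command --commands '[[[0,0,0,0.1],[0,0,0,0.1],[0,0,0,0.1],[0,0,0,0.1],[0,0,0,0.1]]]'

```text
time_s: 19.65
eef_pos: [0.6417, -0.0033, 0.0667]
tcp_rot: [-1.255, 1.176, 1.247]
wrist_force: [14.7, -1.3, -23.1]
opening: 0.0473
```

>>> arm_command --commands '[[[0,0,0,0.1],[0,0,0,0.1],[0,0,0,0.1],[0,0,0,0.05],[0,0,0,0]]]'

```text
time_s: 20.15
eef_pos: [0.6427, -0.0056, 0.066]
tcp_rot: [-0.998, 1.329, 0.985]
wrist_force: [8.3, -4.4, -11.4]
opening: 0.0463
```

>>> arm_command --commands '[[[0,0,0,0],[0,0,0,0],[0,0,0,0],[0,0,0,0]]]' --grip 7.5

```text
time_s: 20.55
eef_pos: [0.6383, -0.0034, 0.0666]
tcp_rot: [-0.994, 1.332, 0.993]
wrist_force: [-0.1, -0.3, -0.2]
opening: 0.075
```

>>> arm_command --commands '[[[-3,0,0,0],[-4,0,0,0],[-3,0,0,-0.15],[0,0,0,-0.15],[0,0,-4,-0.1]]]'

```text
time_s: 21.05
eef_pos: [0.64, -0.0399, 0.1683]
tcp_rot: [-1.299, 1.145, 1.296]
wrist_force: [0.9, -0.4, -0.7]
opening: 0.075
```

>>> arm_command --commands '[[[0,0,-4,0],[0,0,-4,0],[0,0,0,0],[0,0,0,0]]]'

```text
time_s: 21.45
eef_pos: [0.6473, -0.1237, 0.1661]
tcp_rot: [-1.289, 1.155, 1.29]
wrist_force: [1.0, -0.8, -0.9]
opening: 0.0749
```

```bash
python3 -c "
from h import *
T=pan(-.01,-.05,.016);T[2]=.064;to(T)
im,d=robot.grab_frame('top');knobs(im)
cv2.imwrite('pics/k2.png',cv2.resize(im[150:230,275:375,::-1],(750,600),interpolation=3))"
```

```text
t 21.45 tcp [ 0.6473 -0.1237  0.1661] open 0.07485880777680984 F [ 0.959  -0.8487 -0.9481] j [-0.1891  0.5132  0.1311  1.1888  0.0005 -0.2985]
shift cm [10.2125 -0.353  12.0847] roll to panel -0.001475534914890928
top coarse 7 centroid [10.4069 -1.7711] angle -0.16857477134437557
[[ 22.1798   3.5526  22.4625 227.    ]
 [ 19.6383   3.4767  19.9437 225.    ]
 [ 17.0939   3.4007  17.4289 226.    ]
 [ 14.5465   3.3246  14.9216 175.    ]
 [  1.295  -14.4928  14.5505 229.    ]
 [-21.8417 -12.7738  25.3028 154.    ]
 [-24.2985  -7.8486  25.5346 151.    ]]
top fine 5 centroid [ 6.3022 -4.7664] angle -0.6475198180997199
[[  8.3502  -4.9405   9.7023 195.    ]
 [  8.285   -7.3629  11.0839 229.    ]
 [  5.9204  -2.5998   6.4661 167.    ]
 [  5.855   -5.0235   7.7147 224.    ]
 [  3.4224  -2.6815   4.3478 226.    ]]
```

```bash
cat >> h.py <<'E'
def sample(im,h,xs,ys,cam='top'):  # grey values on panel grid (mm from knob axis) at height h
    mp=np.array([[proj(cam,pan((x-10)/1e3,(y-50)/1e3,h/1e3)) for y in ys] for x in xs],np.float32)
    return cv2.remap(cv2.cvtColor(im,cv2.COLOR_RGB2GRAY),mp[...,0],mp[...,1],cv2.INTER_LINEAR).astype(float)
def cen(g,ys,dark):  # weighted y of a dark/bright stripe per x-row
    w=np.clip((np.median(g,1,keepdims=True)-g) if dark else (g-np.median(g,1,keepdims=True)),0,None)-15;w=np.clip(w,0,None)
    return (w*ys).sum(1)/(w.sum(1)+1e-9),w.sum(1)
E
python3 -c "
from h import *
ys=np.arange(-9,9.1,.5)
for nm,f in(('start','pics/top0.npz'),):
  im=np.load(f)['im'];print('index',*cen(sample(im,0,range(29,42,2),ys),ys,1))
im,d=robot.grab_frame('top')
np.savez('pics/top9.npz',im=im,d=d)
print('index now',*cen(sample(im,0,range(29,42,2),ys),ys,1))
print('coarse ptr',*cen(sample(im,25,range(14,24,2),ys),ys,0))
# knob disc left/right edges at top plane
yy=np.arange(-34,34.1,.5);g=sample(np.load('pics/top0.npz')['im'],25,[-14,-12,-10,14,16],yy)
for r in g: k=yy[r<60];print('disc',k.min(),k.max())
"
```

```text
index [ 0.2779  0.2274 -0.1234 -0.0171 -0.3223  0.0072  0.448 ] [403. 508. 551. 672. 993. 836. 577.]
index now [ 0.2903  0.2235 -0.1397 -0.2084 -0.3777  0.0041  0.4074] [360. 452. 458. 595. 875. 732. 502.]
coarse ptr [2.3446 2.4984 2.7175 3.0813 3.824 ] [ 817. 1244. 1384. 1408. 1406.]
disc -18.5 25.0
disc -21.0 25.5
disc -21.5 34.0
disc -20.0 27.0
disc -21.5 27.0
```

The index line projects to y≈0, so the panel pose is good. The coarse pointer is at about +0.16 rad. I'll add one small stroke of 0.3 rad, expecting about 0.7 transfer.

>>> arm_command --commands '[[[0,-0.1,3,0],[0,-0.1,3,0],[0,-0.1,3,0],[0,0,3,0],[0,0,0,-0.15]]]'

```text
time_s: 22.05
eef_pos: [0.6362, 0.002, 0.1663]
tcp_rot: [-1.405, 1.067, 1.407]
wrist_force: [0.4, -1.0, -0.7]
opening: 0.075
```

>>> arm_command --commands '[[[3,0,0,0],[3,0,0,0],[2.5,0,0,0],[1.5,0,0,0],[0,0,0,0]]]'

```text
time_s: 22.55
eef_pos: [0.6344, -0.0018, 0.0635]
tcp_rot: [-1.397, 1.076, 1.405]
wrist_force: [-0.2, -0.6, -0.5]
opening: 0.0749
```

>>> arm_command --commands '[[[0,0,0,0],[0,0,0,0],[0,0,0,0],[0,0,0,0]]]' --grip 4 --grip_force 50

```text
time_s: 22.95
eef_pos: [0.6383, -0.0033, 0.068]
tcp_rot: [-1.401, 1.072, 1.397]
wrist_force: [-1.6, 0.5, 6.4]
opening: 0.0474
```

>>> arm_command --commands '[[[0,0,0,0.1],[0,0,0,0.1],[0,0,0,0.1],[0,0,0,0],[0,0,0,0]]]'

```text
time_s: 23.45
eef_pos: [0.641, -0.0041, 0.0661]
tcp_rot: [-1.184, 1.223, 1.175]
wrist_force: [6.6, -0.8, -7.8]
opening: 0.0476
```

>>> arm_command --commands '[[[0,0,0,0],[0,0,0,0],[0,0,0,0],[0,0,0,0]]]' --grip 7.5

```text
time_s: 23.85
eef_pos: [0.6372, -0.0033, 0.0664]
tcp_rot: [-1.181, 1.227, 1.18]
wrist_force: [1.5, -0.6, 0.8]
opening: 0.0747
```

>>> arm_command --commands '[[[-3,0,0,0],[-4,0,0,0],[-3,0,0,-0.15],[0,0,0,0],[0,0,-4,0]]]'

```text
time_s: 24.35
eef_pos: [0.6423, -0.0396, 0.1675]
tcp_rot: [-1.294, 1.148, 1.293]
wrist_force: [-0.0, -0.8, -0.3]
opening: 0.0751
```

>>> arm_command --commands '[[[0,0,-4,0],[0,0,-4,0],[0,0,0,0],[0,0,0,0]]]'

```text
time_s: 24.75
eef_pos: [0.6499, -0.1234, 0.1651]
tcp_rot: [-1.287, 1.156, 1.29]
wrist_force: [-0.8, 0.2, -1.6]
opening: 0.075
```

```bash
python3 -c "
from h import *
T=pan(-.01,-.05,.039);T[2]=.085;to(T)
ys=np.arange(-9,9.1,.5)
im,d=robot.grab_frame('top');np.savez('pics/top10.npz',im=im)
print('coarse ptr',*cen(sample(im,25,range(14,24,2),ys),ys,0));knobs(im)
cv2.imwrite('pics/k2.png',cv2.resize(im[150:230,275:375,::-1],(750,600),interpolation=3))"
```

```text
t 24.75 tcp [ 0.6499 -0.1234  0.1651] open 0.07497468653265109 F [-0.7949  0.201  -1.602 ] j [-0.1879  0.5191  0.1388  1.192   0.0006 -0.2965]
shift cm [ 8.0204  0.908  12.0756] roll to panel -0.002263972351566712
coarse ptr [-0.8568 -0.7967 -0.9149 -1.2056 -1.3677] [ 859. 1318. 1405. 1323. 1209.]
top coarse 8 centroid [11.3674 -4.8706] angle -0.40481003432996066
[[ 24.5862  -1.3262  24.622  167.    ]
 [ 22.0475  -1.4049  22.0922 226.    ]
 [ 19.5058  -1.4837  19.5622 224.    ]
 [ 16.9612  -1.5626  17.033  227.    ]
 [ 14.4135  -1.6416  14.5067 175.    ]
 [  1.295  -14.4928  14.5505 229.    ]
 [-21.8417 -12.7738  25.3028 155.    ]
 [-24.2985  -7.8486  25.5346 151.    ]]
top fine 5 centroid [ 6.3041 -4.7707] angle -0.6478143493244957
[[  8.3502  -4.9405   9.7023 194.    ]
 [  8.285   -7.3629  11.0839 229.    ]
 [  5.9204  -2.5998   6.4661 167.    ]
 [  5.855   -5.0235   7.7147 224.    ]
 [  3.4224  -2.6815   4.3478 225.    ]]
```

View pics/k2.png

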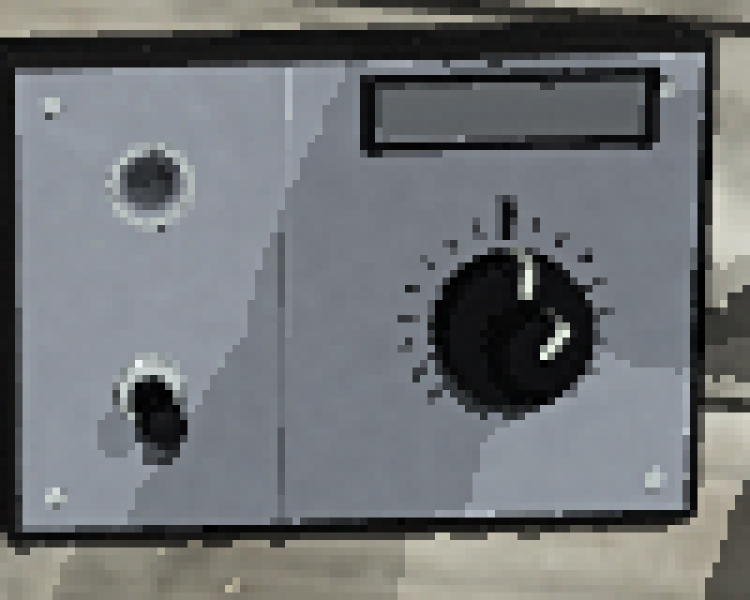

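```bash
python3 -c "
from h import *
im=np.load('pics/top10.npz')['im']
xs=np.arange(-14,15,2);yy=np.arange(-38,-14,.25)
g=sample(im,25,xs,yy);e=[]
for x,r in zip(xs,g):
  t=(np.percentile(r,10)+np.median(r[:20]))/2;k=yy[np.nonzero(r<t)[0][0]];e.append(k+np.sqrt(625-x*x))
print('axis y offset at h25 from -y edge',np.round(e,2),np.median(e))
ys=np.arange(-12,15,2);xx=np.arange(14,38,.25)
g=sample(im,25,xx,ys).T;e=[]
for y,r in zip(ys,g):
  t=(np.percentile(r,10)+np.median(r[-20:]))/2;q=np.nonzero(r<t)[0];q=q[xx[q]<28]
  if len(q): e.append(xx[q[-1]]-np.sqrt(625-y*y))
print('x offset from +x edge',np.round(e,2))
"
```

```text
axis y offset at h25 from -y edge [ 1.46 -0.32  0.66  0.69  0.77  1.43  0.92  0.5   0.92  1.18 -0.23  0.19
  0.16  0.18  0.71] 0.6854385646540209
x offset from +x edge [2.07 2.59 3.06 3.48 3.07 2.83 0.25 1.58 3.07 3.48 4.06 4.84 5.82 7.04]
```

The best estimate for coarse is −0.06 to −0.10 rad, inside the limit but lopsided. A small trim back of 0.11 rad commanded, about 0.075 effective, will centre it.

>>> arm_command --commands '[[[0,0,3,0],[0,0.1,3,0],[0,0.1,3,0],[0,0,3,0],[0,0,0,0.05]]]'

```text
time_s: 25.3
eef_pos: [0.6339, 0.0018, 0.1659]
tcp_rot: [-1.256, 1.177, 1.259]
wrist_force: [-0.2, -1.0, 0.4]
opening: 0.0749
```

>>> arm_command --commands '[[[3,0,0,0],[3,0,0,0],[2.5,0,0,0],[1.4,0,0,0],[0,0,0,0]]]'

```text
time_s: 25.8
eef_pos: [0.6322, -0.0019, 0.0643]
tcp_rot: [-1.252, 1.183, 1.26]
wrist_force: [-0.6, -0.0, 0.8]
opening: 0.0751
```

>>> arm_command --commands '[[[0,0,0,0],[0,0,0,0],[0,0,0,0],[0,0,0,0]]]' --grip 4 --grip_force 50

```text
time_s: 26.2
eef_pos: [0.636, -0.004, 0.069]
tcp_rot: [-1.256, 1.179, 1.252]
wrist_force: [-2.8, -1.0, 6.6]
opening: 0.0472
```

>>> arm_command --commands '[[[0,0,0,-0.06],[0,0,0,-0.05],[0,0,0,0],[0,0,0,0]]]'

```text
time_s: 26.6
eef_pos: [0.6361, -0.0045, 0.069]
tcp_rot: [-1.336, 1.124, 1.33]
wrist_force: [-2.8, -0.1, 6.2]
opening: 0.0473
```

>>> arm_command --commands '[[[0,0,0,0],[0,0,0,0],[0,0,0,0],[0,0,0,0]]]' --grip 7.5

```text
time_s: 27.0
eef_pos: [0.6353, -0.0036, 0.0669]
tcp_rot: [-1.334, 1.123, 1.334]
wrist_force: [0.6, -0.5, 0.1]
opening: 0.0753
```

>>> arm_command --commands '[[[-3,0,0,0],[-4,0,0,0],[-3,0,0,0],[0,0,0,0.06],[0,0,-4,0]]]'

```text
time_s: 27.5
eef_pos: [0.6408, -0.0399, 0.1688]
tcp_rot: [-1.295, 1.148, 1.293]
wrist_force: [1.6, -0.8, -0.1]
opening: 0.0748
```

>>> arm_command --commands '[[[0,0,-4,0],[0,0,-4,0],[0,0,0,0],[0,0,0,0]]]'

```text
time_s: 27.9
eef_pos: [0.6484, -0.1237, 0.1666]
tcp_rot: [-1.288, 1.155, 1.29]
wrist_force: [0.2, -0.2, 0.3]
opening: 0.0751
```

```bash
python3 -c "
from h import *
T=pan(-.01,-.05,.039);T[2]=.085;to(T);print(pan(-.01,-.05,.039),pan(-.01,-.05,0))
ys=np.arange(-9,9.1,.5)
im,d=robot.grab_frame('top');np.savez('pics/top11.npz',im=im)
print('coarse ptr',*cen(sample(im,25,range(14,24,2),ys),ys,0))"
```

```text
t 27.9 tcp [ 0.6484 -0.1237  0.1666] open 0.07512058931472237 F [ 0.2374 -0.192   0.2763] j [-0.1889  0.5152  0.136   1.1921  0.0006 -0.2981]
shift cm [ 8.1697  0.7567 12.0963] roll to panel -0.0015902548311373822
[ 0.6276 -0.0043  0.1084] [ 0.6446 -0.0024  0.0733]
coarse ptr [0.734  0.5534 0.3803 0.3001 0.3441] [ 705. 1246. 1395. 1363. 1389.]
```

Coarse is now about 0.0–0.03 rad. Next is the fine knob, which needs about +0.63 rad (− roll), gripped above the coarse top.

>>> arm_command --commands '[[[0,0.3,3,0],[0,0.4,3,0],[0,0.4,3,0],[0,0.2,3,0],[0,0,0,0.14]]]' --grip 5

```text
time_s: 28.45
eef_pos: [0.6209, 0.0002, 0.1672]
tcp_rot: [-1.188, 1.221, 1.192]
wrist_force: [0.2, -0.3, -0.1]
opening: 0.0499
```

>>> arm_command --commands '[[[0,0,0,0.14],[0,0,0,0.12],[0,0,0,0],[0,0,0,0]]]'

```text
time_s: 28.85
eef_pos: [0.622, -0.0039, 0.167]
tcp_rot: [-0.997, 1.331, 0.997]
wrist_force: [0.2, 0.9, 1.1]
opening: 0.0498
```

```bash
python3 -c "
from h import *
T=pan(-.01,-.05,.045);T[2]=.087;to(T)"
```

```text
t 28.85 tcp [ 0.622  -0.0039  0.167 ] open 0.04982883854386266 F [0.1514 0.8986 1.1217] j [-0.0065  0.4478  0.0229  1.1461  0.0002  0.2782]
shift cm [ 8.0049 -0.3069  0.0232] roll to panel -0.39549254352330154
```

>>> arm_command --commands '[[[3,-0.3,0,0],[2.5,0,0,0],[1.5,0,0,0],[1,0,0,0],[0,0,0,0]]]'

```text
time_s: 29.35
eef_pos: [0.6239, -0.0057, 0.0856]
tcp_rot: [-0.994, 1.334, 0.997]
wrist_force: [-0.2, -0.3, -0.4]
opening: 0.0497
```

>>> arm_command --commands '[[[0,0,0,0],[0,0,0,0],[0,0,0,0],[0,0,0,0]]]' --grip 1.5 --grip_force 40

```text
time_s: 29.75
eef_pos: [0.6262, -0.0054, 0.0884]
tcp_rot: [-0.994, 1.329, 0.993]
wrist_force: [0.6, 1.6, 3.7]
opening: 0.0226
```

>>> arm_command --commands '[[[0,0,0,-0.1],[0,0,0,-0.1],[0,0,0,-0.1],[0,0,0,-0.1]]]'

```text
time_s: 30.15
eef_pos: [0.6268, -0.0051, 0.088]
tcp_rot: [-1.294, 1.149, 1.291]
wrist_force: [1.5, 2.2, 2.5]
opening: 0.0223
```

>>> arm_command --commands '[[[0,0,0,-0.1],[0,0,0,-0.1],[0,0,0,-0.1],[0,0,0,-0.1],[0,0,0,0]]]'

```text
time_s: 30.65
eef_pos: [0.626, -0.0049, 0.0887]
tcp_rot: [-1.577, 0.918, 1.574]
wrist_force: [-1.5, 5.1, 6.0]
opening: 0.022
```

>>> arm_command --commands '[[[0,0,0,0],[0,0,0,0],[0,0,0,0],[0,0,0,0]]]' --grip 5

```text
time_s: 31.05
eef_pos: [0.625, -0.0063, 0.0867]
tcp_rot: [-1.575, 0.923, 1.575]
wrist_force: [-0.6, 0.2, 0.1]
opening: 0.0498
```

>>> arm_command --commands '[[[-3,0,0,0],[-3,0,0,0.13],[-2,0,0,0.13],[0,0,0,0.14],[0,0,-4,0]]]'

```text
time_s: 31.55
eef_pos: [0.6302, -0.0426, 0.1682]
tcp_rot: [-1.293, 1.15, 1.292]
wrist_force: [0.5, -0.7, -0.0]
opening: 0.05
```

>>> arm_command --commands '[[[0,0,-4,0],[0,0,-4,0],[0,0,0,0],[0,0,0,0]]]'

```text
time_s: 31.95
eef_pos: [0.6382, -0.1262, 0.1666]
tcp_rot: [-1.288, 1.156, 1.29]
wrist_force: [-0.2, 0.5, -0.7]
opening: 0.05
```

```bash
python3 -c "
from h import *
T=pan(-.01,-.05,.045);T[2]=.087;to(T)
ys=np.arange(-9,9.1,.5)
im,d=robot.grab_frame('top');np.savez('pics/top12.npz',im=im)
print('coarse ptr',*cen(sample(im,25,range(14,24,2),ys),ys,0))
print('fine ptr',*cen(sample(im,52,range(2,12,2),ys),ys,0));knobs(im)
cv2.imwrite('pics/k3.png',cv2.resize(im[170:220,310:370,::-1],(720,600),interpolation=3))"
```

```text
t 31.95 tcp [ 0.6382 -0.1262  0.1666] open 0.04995691767237181 F [-0.1725  0.4691 -0.7186] j [-0.1954  0.4984  0.1069  1.18    0.0003 -0.3044]
shift cm [ 7.9631 -0.0146 12.2328] roll to panel -0.0018082167531886695
coarse ptr [0.5725 0.5576 0.3716 0.2985 0.3649] [ 697. 1225. 1378. 1357. 1369.]
fine ptr [ 0.0049 -0.3315 -0.6954 -0.5977 -0.9391] [1228. 1261. 1364. 1372. 1527.]
top coarse 7 centroid [13.6237 -0.5771] angle -0.042331815286524126
[[ 24.6522   1.1512  24.6791 166.    ]
 [ 22.1136   1.0739  22.1397 225.    ]
 [ 19.5721   0.9966  19.5974 224.    ]
 [ 17.0275   0.9191  17.0523 225.    ]
 [ 14.48     0.8416  14.5044 172.    ]
 [-21.8417 -12.7738  25.3028 154.    ]
 [-24.2985  -7.8486  25.5346 152.    ]]
top fine 5 centroid [ 7.6663 -0.4046] angle -0.052728175850601924
[[ 10.9728  -0.0159  10.9728 226.    ]
 [ 10.9077  -2.4366  11.1765 175.    ]
 [  8.4807  -0.096    8.4813 222.    ]
 [  5.9858  -0.1762   5.9884 223.    ]
 [  3.4879  -0.2565   3.4973 225.    ]]
```

```bash
python3 -c "
from h import *
ims,d=robot.grab_frame('side');np.savez('pics/side12.npz',im=ims)
imt=np.load('pics/top12.npz')['im']
ys=np.arange(-8,8.1,.25)
for nm,im,cam in(('top',imt,'top'),('side',ims,'side')):
  for k,h,xs in(('fine',52,np.arange(1,11.5,.5)),('coarse',25,np.arange(14,24,.5))):
    y,w=cen(sample(im,h,xs,ys,cam),ys,0)
    g=w>200
    if g.sum()>4: p=np.polyfit(xs[g],y[g],1);print(nm,k,'slope',p[0],'y0',p[1],'mean pos angle',np.arctan2(y[g].mean(),xs[g].mean()),w.max())
  # fine edge on both sides at top plane
  yy=np.arange(-22,22,.25)
  for x in(-6,-3,0,4):
    r=sample(im,52,[x],yy,cam)[0];print(nm,x,'grey',r[::8].astype(int))
cv2.imwrite('pics/k3.png',np.hstack([cv2.resize(imt[175:215,325:365,::-1],(400,400),interpolation=2),cv2.resize(ims[155:195,262:302,::-1],(400,400),interpolation=2)]))"
```

```text
top fine slope -0.11189698428658736 y0 0.17586535480537302 mean pos angle -0.08239909800606332 3182.0
top coarse slope -0.04414918658320585 y0 1.2617383615751792 mean pos angle 0.02313939529484878 2740.0
top -6 grey [124 125 114 114  95  55  10   9  13  15  16  15  16  17  18  14  10   8
   7   7  14  17]
top -3 grey [123 124 115  91  52  19  14  14  14  14  14  13  13  16  16  16  15  10
   7   7  14  17]
top 0 grey [123 125 128  80  29   9  14  14  14  30  66 105  75  23  14  16  16  10
   9   8  12  17]
top 4 grey [123 114  91  45  10  15  16  16  14  40 119 217  75  24  13  17  17   8
   9   5  11  17]
side fine slope 0.16403082573694835 y0 -1.3043020897687052 mean pos angle -0.08420806164888137 577.0
side coarse slope 0.5118799987796493 y0 -9.301425928562965 mean pos angle 0.040898904503556634 536.0
side -6 grey [146 149 150 152 155 146 125 101  71  45  34  28  25  26  27  27  26  25
  26  28  31  30]
side -3 grey [142 145 148 151 146 136 114  89  63  39  27  20  23  25  28  30  29  29
  28  28  28  27]
side 0 grey [129 138 141 139 134 125 103  84  84  99  96  77  51  23  25  28  30  31
  29  28  28  26]
side 4 grey [ 59  63  77  93 102  87  65  58  62  90 114 128 123  82  52  33  23  25
  26  28  27  26]
```

View pics/k3.png

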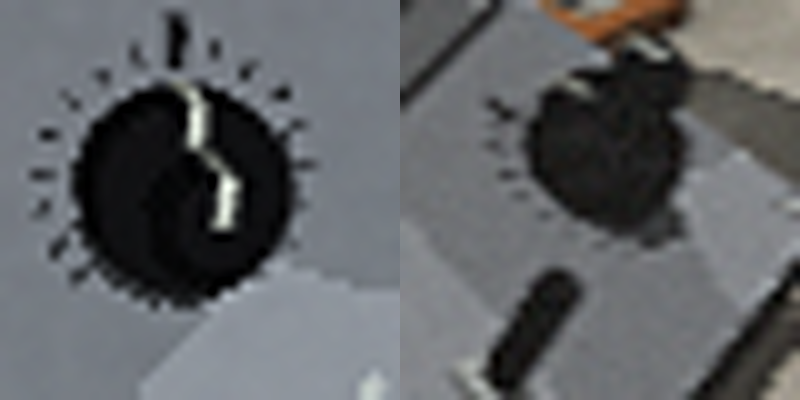

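Crop: the coarse pointer at (198,120) lines up with the index. The fine pointer at (227,205) leans slightly clockwise, about −0.1 rad (slope −0.11, position −0.08). I'll add a trim stroke of −0.16 roll, about +0.11 effective.

>>> arm_command --commands '[[[0,0,3,0],[0,0,3,0],[0,0,3.1,0],[0,0,3.1,0],[0,0,0,0.08]]]'

```text
time_s: 32.55
eef_pos: [0.6239, 0.0014, 0.1672]
tcp_rot: [-1.234, 1.191, 1.237]
wrist_force: [0.4, -1.3, -0.1]
opening: 0.0501
```

>>> arm_command --commands '[[[0,0,0,0],[3,0,0,0],[2.5,0,0,0],[1.5,0,0,0],[0.9,0,0,0]]]'

```text
time_s: 33.05
eef_pos: [0.6237, -0.0038, 0.0864]
tcp_rot: [-1.232, 1.195, 1.235]
wrist_force: [-0.3, -0.2, 0.5]
opening: 0.0499
```

>>> arm_command --commands '[[[0,0,0,0],[0,0,0,0]]]'

```text
time_s: 33.25
eef_pos: [0.6254, -0.004, 0.0886]
tcp_rot: [-1.233, 1.193, 1.232]
wrist_force: [1.1, 0.7, 1.0]
opening: 0.0497
```

>>> arm_command --commands '[[[0,0,0,0],[0,0,0,0],[0,0,0,0],[0,0,0,0]]]' --grip 1.5 --grip_force 40

```text
time_s: 33.65
eef_pos: [0.6259, -0.0051, 0.0895]
tcp_rot: [-1.234, 1.194, 1.229]
wrist_force: [-0.7, -4.6, 5.0]
opening: 0.022
```

>>> arm_command --commands '[[[0,0,0,-0.08],[0,0,0,-0.08],[0,0,0,0],[0,0,0,0]]]'

```text
time_s: 34.05
eef_pos: [0.6263, -0.005, 0.0892]
tcp_rot: [-1.35, 1.114, 1.344]
wrist_force: [0.1, -4.2, 5.6]
opening: 0.0219
```

>>> arm_command --commands '[[[0,0,0,0],[0,0,0,0],[0,0,0,0],[0,0,0,0]]]' --grip 5

```text
time_s: 34.45
eef_pos: [0.6244, -0.0035, 0.0875]
tcp_rot: [-1.348, 1.113, 1.35]
wrist_force: [-1.0, -1.1, 0.3]
opening: 0.0499
```

>>> arm_command --commands '[[[-3,0,0,0],[-3,0,0,0.08],[-2,0,0,0],[0,0,0,0],[0,0,-4,0]]]'

```text
time_s: 34.95
eef_pos: [0.6295, -0.04, 0.1681]
tcp_rot: [-1.294, 1.149, 1.296]
wrist_force: [0.7, -0.7, -1.2]
opening: 0.0501
```

>>> arm_command --commands '[[[0,0,-4,0],[0,0,-4,0],[0,0,0,0],[0,0,0,0]]]'

```text
time_s: 35.35
eef_pos: [0.6374, -0.1238, 0.1664]
tcp_rot: [-1.287, 1.156, 1.292]
wrist_force: [0.1, -0.1, -0.5]
opening: 0.0502
```

```bash
cat > chk.py <<'E'
from h import *
T=pan(-.01,-.05,.045);T[2]=.087;to(T)
im,d=robot.grab_frame('top');ys=np.arange(-8,8.1,.25)
for k,h,xs in(('fine',52,np.arange(1,11.5,.5)),('coarse',25,np.arange(14,24,.5))):
    y,w=cen(sample(im,h,xs,ys),ys,0);g=w>200
    p=np.polyfit(xs[g],y[g],1);print(k,'slope',p[0],'y0',p[1],'pos angle',np.arctan2(y[g].mean(),xs[g].mean()))
pinaxis()
E
python3 chk.py
```

```text
t 35.35 tcp [ 0.6374 -0.1238  0.1664] open 0.050204878722307084 F [ 0.0599 -0.0762 -0.5077] j [-0.1922  0.4977  0.1053  1.1809  0.0008 -0.3015]
shift cm [ 7.9604 -0.0845 11.9739] roll to panel -0.0015068217036970795
fine slope 0.022266207992589774 y0 0.06987069719959102 pos angle 0.03389833406313839
coarse slope -0.04401568008247856 y0 1.2536333045431074 pos angle 0.022840789971210574
side 49 ztop 48.74702835785643 
 [[ 10.     -31.8244  73.7631]
 [ 18.     -31.3363  74.5786]
 [ 26.     -32.0049  74.4603]
 [ 34.     -31.2997  73.6013]
 [ 42.     -31.5654  70.9711]
 [ 50.     -32.063   73.8939]] slopes x,y [ -0.0042 -31.5564] [-0.0394 74.7262]
top 45 ztop 51.055670221851294 
 [[ 18.     -25.9737  72.7225]
 [ 26.     -28.3075  72.6349]
 [ 34.     -25.8768  72.6037]
 [ 42.     -30.2115  71.7193]
 [ 50.     -31.2861  71.4374]] slopes x,y [ -0.1566 -23.0064] [-0.0436 73.705 ]
```

Both pointers are within about 0.05 rad of the index, the pin is home, and the arm is clear of everything. Handing in.

```bash
python3 -c "
from cell import robot
print(robot.hand_in())"
```

```text
the job is handed in; nothing more can be done
None
```

The job was handed in at about 35.5 s of the 54 s allowed; no verdict was reported. The thin pin is home in the narrow terminal and both knobs are lined up on the index line. The thick pin stood in the block in every view that showed it, and I never touched it or the bystanders. Everything is let go and the arm is clear.

**How it was done**
- **Pin:** the tool can only point straight down, so I tilted the pin about 26° in the grip against the rim of the block's hole, then pushed it into the terminal until it stopped. It leaned about 0.15 rad when first released, so I re-gripped it and straightened it.
- **Knobs:** coarse came first, in strokes and trims from +1.24 rad. Fine followed, from about −0.63 rad, without moving the coarse knob.

**Last checks**

| Item | Measured | Limit |
|---|---|---|
| Coarse pointer | about +0.02 rad | ±0.14 |
| Fine pointer | about +0.03 rad | ±0.14 |
| Pin lean, side camera | about 0.04 rad | 0.2 |
| Pin handle top above face | about 48 mm, as for fully home | – |

**Checks that disagreed**
- **Reported tool height:** the reported TCP was about 35 mm lower than the fingers really stood in the depth images, so my first grasp closed above the pin. I corrected for this from then on.
- **Pin lean, top camera:** its last fit gave 0.16 rad, from few and partly hidden points. The earlier top-camera fit (0.07) and both side-camera fits (about 0.04–0.07) show less.
- **Coarse angle:** the knob's edge suggests its axis may lie about 0.7 mm to one side, which would shift the coarse reading by about 0.04 rad, still within the limit.
- **Final bystander check:** I did not re-measure the bystanders or the thick pin at the end.

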